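# Set out a small pump base frame on the welding table for tacking

### The arm

A 6-joint arm with a two-finger parallel gripper is mounted at the origin on the work surface. World frame = base frame: x ahead of the robot, y to its left, z up, the work surface at z = 0. Lengths are in m, angles in rad, forces in N, time in s.
With the tool pointing down it reaches from about 0.25 to 0.725 m from the base axis. Payload 4 kg.
Tool frame: the origin (TCP) lies midway between the tips of the shut fingers; the grasp point (between the pads) lies 19 mm behind it; z points along the fingers, y is the direction in which the jaws open and shut (so a half turn about z gives the same grasp; the last joint's range is limited). The gripper opens to 85 mm and grips with 20 to 120 N. Pads are 22 mm wide; open, the fingers measure 114 mm over their backs; the gripper's body (76 mm by 85 mm) begins 54 mm behind the grasp point. The pads swing forward as they close: fully open they stand 13 mm farther back than shut.
Start: joints at [-1.3, 0.241, 0.005, 1.335, 0, 1.571], TCP at [0.134, -0.482, 0.231] pointing down, gripper open.
Joint ranges: [-2.72, 2.72], [-1.05, 1.87], [-1.09, 1.28], [-1.99, 2.15], [-1.42, 1.44], [-3.14, 3.14]. Speed limits (rad/s): [2.79, 2.79, 3.14, 3.14, 3.14, 3.14].

### API

Orientations are given as a unit quaternion [x, y, z, w].
In Python, from workcell import bot, vision gives the robot as it stands. The module is installed in compiled form; this text tells all that it offers.
- The arm moves only by the tool send_rows, never from a script. Its argument "targets" is a list that holds one entry, the list of rows, each a list of 5 numbers: the shift along the world's x, y, z in cm, then the turn about the world's z in rad, then the finger opening in cm, from 0 to 8.54. A call has 1 to 12 rows; each row is the pose to reach, as a shift and turn from the pose commanded when the call began; what a row does not reach only later rows make up. A row lasts 1/8 s, in which the tool goes at most 62.5 mm and 10.7 degrees, less where a joint would pass 70% of its speed; a pose out of reach is approached as far as the arm can. A call with a gripper value outside its range is refused whole. The fingers move at their own pace and stop on an object; the grip force is fixed at half the most. Time passes only in rows, so rows that repeat a pose let the fingers close. It gives the time, the measured TCP pose, the force and the opening at its end, in the units of the state.
- bot.get_obs(): the state, without advancing time (a new reading comes with each control period).
- vision.camera(name): name is "scene" or "top" or "wrist"; returns the picture (384x512x3 uint8, red, green, blue); there is no depth.
- vision.get_calibration(name): a dict with "vertical_fov" (degrees; the focal length in pixels is half the picture's height over the tangent of half this angle, whatever the lens; pixels are square), "cx", "cy" (the principal point, pixels), "rvec" (rotation vector, rad) and "tvec" (3), from world to camera coordinates, as OpenCV has them; the wrist camera has in their place "T_tool_cam" (4x4, takes a point from camera to tool coordinates, whose origin is the TCP and whose axes are the flange's). Camera axes: x right, y down, z forward; pixel columns grow to the right and rows downward; lengths in m; the calibration is good to about 2 mm. A picture is of the moment at which its call begins: read the wrist's pose just before it. get_calibration takes no time and is no camera call.
- bot.job_done(): hands the job in, once; it reports no verdict.
Trained networks look in the newest picture that a camera, given by its name, has taken for a name from the list of things; names that differ only in an ending like _2 or _b are one class to them, and where a whole thing is asked for, a point or a joint stands for the part that bears it (a point fixed in the world has none). Each returns a list of dicts, best first, with "score" (0 to 1); they miss things now and then, are a little off and sometimes report something else, mostly with a low value. They report only what shows in the picture. A call takes as long as a camera call. They do not tell look-alikes from the thing itself.
- vision.boxes_of(target, camera): "uv" ([column, row] in pixels, amid what is visible of it).
The state is a dict: "clock": time; "joint_pos": joint angles; "joint_vel": joint speeds; "tau": joint torques, N m; "eef_pos": TCP position; "tool_rot": TCP orientation; "ft_force": force on the tool from outside, world axes, zero at the start; "ft_torque": the same for the moment, N m; "grip_width": finger opening in m.
Only numpy, scipy, OpenCV 4.12 (cv2) and the standard library are available. Lean on these libraries where they do the work, as an engineer would, in place of code of your own. Each camera call takes 0.05 s, during which the arm holds its last target.

### The job

Set out this pump base frame ready for tacking, built off the runner that is already clamped to the table, on its side away from the clamp. Lay the two cross-members square to it with their outer sides flush with its ends, the wide one at the clamped end and the narrow one at the other, then lay the loose runner parallel along their free ends, flush with the clamped one, leaving a weld gap of about 3 mm at each of the four joints. Last, lay the motor plate flat on top across both runners, midway between the two cross-members and centred over the frame's width, and let go of everything; leave the offcut, the tape measure and the magnet where they lie.

Things in the scene. Friction and masses are not known exactly. Their poses are not given: they have to be found in the camera images.
- clamped_runner (a point): Runner already clamped: steel square tube 200 x 30 x 30 mm, fixed on the table. Point: its centre, 15 mm up. x along the tube (ends at +-100 mm), z up, y to the side where the frame is built (clamp and a low stop pin are on the -y side). White chalk corner marks on the table, at y 77 to 148 mm just beyond x = +-100 mm, frame the ends and outer side of the loose runner's place.
- strap_clamp (a point): Steel strap clamp holding the clamped runner near one end; which end varies. Point: over the runner's centre line, 65 to 85 mm from its middle, on top of the strap (40 mm above the table). The strap is 28 mm wide, does not reach past the runner's inner side and runs outward to a heel block; stud top 55 mm above the table. Axes parallel to the clamped runner's.
- wide_cross (a point): Wide cross-member, loose: steel rectangular tube, 90 long, 50 wide, 30 high (mm), lying flat. The point is its centre, 15 mm above its underside; x along its length, y across its 50 mm width, z up. About 0.3 kg.
- narrow_cross (a point): Narrow cross-member, loose: steel square tube, 90 long, 30 wide, 30 high (mm). The point is its centre, 15 mm above its underside; x along its length, z up. About 0.2 kg.
- loose_runner (a point): Loose runner: steel square tube, 200 long, 30 wide, 30 high (mm), open at both ends, both ends alike. The point is its centre, 15 mm above its underside; x along its length, z up. About 0.45 kg.
- motor_plate (a point): Motor plate, loose: flat steel plate, 150 long, 60 wide, 10 thick (mm), with four slots of 18 x 9 mm near its corners. The point is its centre, 5 mm above its underside; x along its length, y across its 60 mm width, z up. About 0.65 kg. At the start it lies flat on the table.
- offcut: Bystander: offcut of the same square tube, 45 long, 30 wide, 30 high (mm), lying on the robot's side of the work. Origin under its centre, x along the tube.
- tape: Bystander: yellow and black pocket tape measure, 66 x 62 mm and 34 mm high, lying on its side beside the clamped runner. Origin on its underside.
- magnet: Bystander: flat T-shaped grey holding magnet, about 85 x 85 mm and 20 mm high, lying beside the clamped runner. Origin on its underside, at its middle.
Not all that is in view belongs to the job. There is more than one size of the part that bears motor_plate; the job needs the largest. Leave any purple look-alike of the part that bears wide_cross alone.

How it is judged:
By the outcome, as a careful person would: the job done as asked, in the order asked, and still so for the second after the job is handed in, with the robot touching nothing.
It also fails if it takes over 93 s, if anything falls off the work surface, if the arm or the gripper's body presses on something with over 40 N, if the wrist force passes 120 N, or if a joint passes its speed limit or range.

## Working session

There is one attempt and no reset: what is moved stays moved. The work goes in short steps, Python scripts to look and compute and a tool call to move; the robot and the scene stay as the last step left them, time stands still between calls to the robot, and variables do not carry over. Pictures are saved under pics/ and viewed, and the job is handed in when it is done.

Besides the shell and the picture viewer there is one more tool, called after "Call:" by a JSON object that holds its "name" and its "arguments", one argument or row to a line. send_rows: Moves the arm, as the interface text tells. Its arguments: {"type":"object","properties":{"targets":{"type":"array"}},"required":["targets"]}

```bash
ls; mkdir -p pics; python3 - <<'E'
from workcell import bot, vision
import cv2
o=bot.get_obs(); print({k:o[k] for k in ['clock','eef_pos','tool_rot','grip_width','ft_force']})
for c in ['scene','top','wrist']:
    im=vision.camera(c); cv2.imwrite(f'pics/{c}0.png',im[:,:,::-1]); print(c,im.shape,vision.get_calibration(c))
E
```

```text
pics
{'clock': 0.0, 'eef_pos': array([ 0.13359035, -0.48118177,  0.23040403]), 'tool_rot': array([ 9.90848424e-01,  1.34975248e-01, -1.30289555e-04, -1.03298061e-03]), 'grip_width': 0.08554630343312343, 'ft_force': array([-1.71305079,  0.48402975,  0.19274233])}
scene (384, 512, 3) {'vertical_fov': 56.69174280871363, 'cx': 257.78290991733155, 'cy': 197.2982357381289, 'rvec': array([ 1.86644332,  1.96367331, -0.55785946]), 'tvec': array([-0.02868884, -0.36821465,  1.45109192])}
top (384, 512, 3) {'vertical_fov': 53.22033910041936, 'cx': 254.65365405049928, 'cy': 181.82454883341896, 'rvec': array([ 2.05915049, -2.1707944 ,  0.21453733]), 'tvec': array([0.10024344, 0.46702094, 0.99743059])}
wrist (384, 512, 3) {'vertical_fov': 59.24768880714986, 'cx': 254.98465002381596, 'cy': 185.4565056594942, 'T_tool_cam': array([[-8.00922266e-04, -9.53554448e-01, -3.01219644e-01,
         7.70282518e-02],
       [ 9.99999413e-01, -9.83639654e-04,  4.54924418e-04,
         5.17637438e-05],
       [-7.30086788e-04, -3.01219102e-01,  9.53554676e-01,
        -1.42540542e-01],
       [ 0.00000000e+00,  0.00000000e+00,  0.00000000e+00,
         1.00000000e+00]])}
```

View pics/scene0.png

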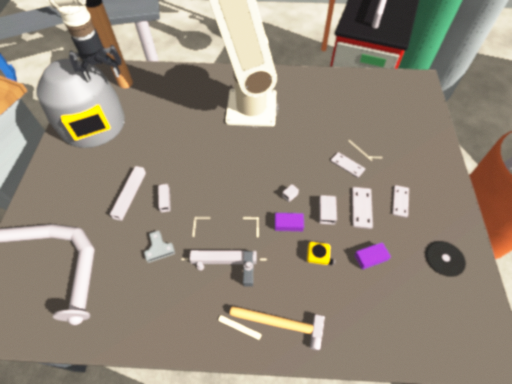

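View pics/top0.png

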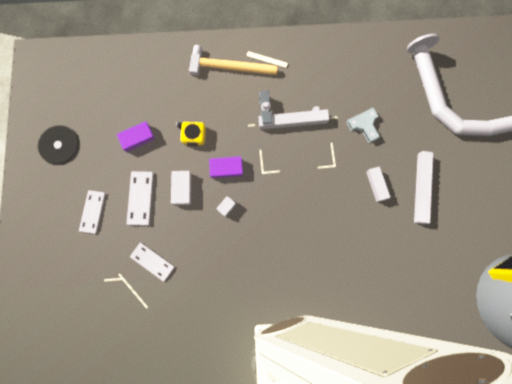

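View pics/wrist0.png

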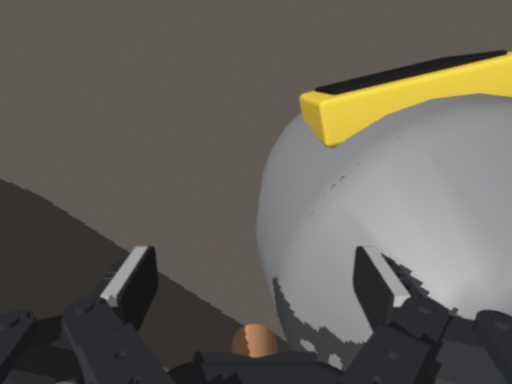

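Top view: the clamped runner is at (295,118) with its clamp at (265,105). The wide cross is at (180,187), the narrow cross at (378,184) and the loose runner at (424,187). Plate candidates are (140,198), (92,212) and (152,261). The purple look-alikes are at (226,167) and (135,136), and the offcut is at (227,207).

```bash
cat > h.py <<'E'
import numpy as np, cv2
from scipy.spatial.transform import Rotation as R
from scipy.optimize import minimize
from workcell import bot, vision
def K(c):
    f=192/np.tan(np.radians(c['vertical_fov'])/2)
    return np.array([[f,0,c['cx']],[0,f,c['cy']],[0,0,1.]])
def cam(name,obs=None):
    c=vision.get_calibration(name)
    if name!='wrist':
        return K(c),cv2.Rodrigues(c['rvec'])[0],c['tvec']
    T=np.eye(4);T[:3,:3]=R.from_quat(obs['tool_rot']).as_matrix();T[:3,3]=obs['eef_pos']
    W=np.linalg.inv(T@c['T_tool_cam']); return K(c),W[:3,:3],W[:3,3]
def proj(C,P):
    k,r,t=C; p=(np.atleast_2d(P)@r.T+t)@k.T; return p[:,:2]/p[:,2:]
def unproj(C,uv,z):
    k,r,t=C; d=np.linalg.inv(k)@np.array([uv[0],uv[1],1.]); d=r.T@d; o=-r.T@t
    return o+d*(z-o[2])/d[2]
def boxpts(x,y,yaw,L,W,z0,z1):
    c,s=np.cos(yaw),np.sin(yaw); out=[]
    for z in(z0,z1):
        for a,b in((1,1),(1,-1),(-1,-1),(-1,1)):
            u,v=a*L/2,b*W/2; out.append((x+c*u-s*v,y+s*u+c*v,z))
    return np.array(out)
def draw(im,C,x,y,yaw,L,W,z0,z1,col=(0,255,0),sc=1,off=(0,0)):
    p=(proj(C,boxpts(x,y,yaw,L,W,z0,z1))-off)*sc
    p=np.round(p+ (sc-1)/2).astype(int)
    for i in range(4):
        for a,b in((i,(i+1)%4),(i+4,(i+1)%4+4),(i,i+4)):
            cv2.line(im,tuple(map(int,p[a])),tuple(map(int,p[b])),col,1)
E
python3 - <<'E'
from h import *
im=cv2.imread('pics/top0.png'); cv2.imwrite('pics/topz.png',cv2.resize(im[80:290,70:270],None,fx=3.8,fy=2.85*1,interpolation=cv2.INTER_CUBIC)[:, :])
cv2.imwrite('pics/topz2.png',cv2.resize(im[80:235,240:450],None,fx=3.8,fy=3.8,interpolation=cv2.INTER_CUBIC))
C=cam('top')
for n in ['clamped_runner','strap_clamp','wide_cross','narrow_cross','loose_runner','motor_plate','offcut','tape','magnet']:
    vision
z={'strap_clamp':.04,'offcut':.03,'motor_plate':.01,'tape':.034,'magnet':.02}
vision.camera('top')
for n in ['clamped_runner','strap_clamp','wide_cross','narrow_cross','loose_runner','motor_plate','offcut']:
    for d in vision.boxes_of(n,'top')[:4]:
        print(n,np.round(d['uv'],1),round(d['score'],2),unproj(C,d['uv'],z.get(n,.03)).round(3))
E
```

```text
clamped_runner [298.8 119. ] 0.89 [ 0.652 -0.061  0.03 ]
strap_clamp [263.7 103.7] 0.81 [0.7   0.038 0.04 ]
strap_clamp [191.9 132.1] 0.39 [0.626 0.245 0.04 ]
wide_cross [179.3 187.4] 0.78 [0.471 0.284 0.03 ]
wide_cross [134.4 136.8] 0.69 [0.624 0.41  0.03 ]
wide_cross [225.4 169.1] 0.57 [0.516 0.155 0.03 ]
narrow_cross [375.1 184.1] 0.95 [ 0.451 -0.257  0.03 ]
loose_runner [423.4 187.6] 0.77 [ 0.434 -0.389  0.03 ]
motor_plate [ 89.5 211.7] 0.96 [0.419 0.539 0.01 ]
motor_plate [140.9 196.9] 0.88 [0.453 0.396 0.01 ]
offcut [222.  205.5] 0.68 [0.414 0.168 0.03 ]
```

View pics/topz.png

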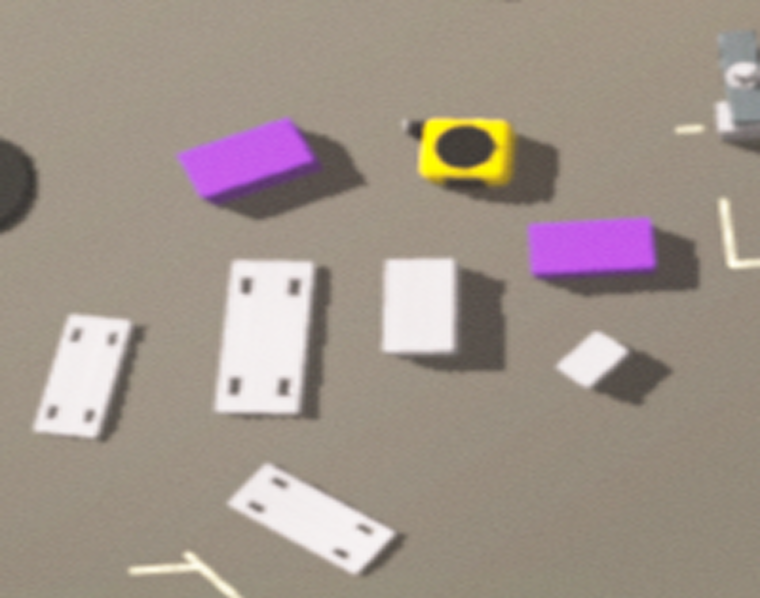

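View pics/topz2.png

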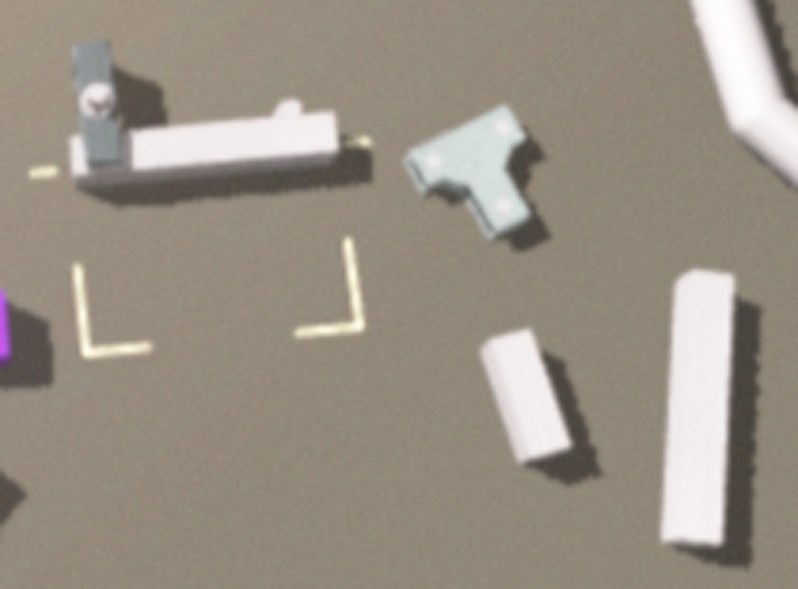

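```bash
python3 - <<'E'
from h import *
im=cv2.imread('pics/top0.png'); C=cam('top')
hsv=cv2.cvtColor(im,cv2.COLOR_BGR2HSV)
m=((hsv[...,2]>175)&(hsv[...,1]<45)).astype(np.uint8)
seeds=dict(clamped=(310,119,.03),wide=(180,187,.03),narrow=(378,184,.03),loose=(424,187,.03),plate=(140,198,.01),plB=(92,212,.01),plC=(152,261,.01),offcut=(227,207,.03))
n,lab=cv2.connectedComponents(m)
for k,(u,v,z) in seeds.items():
    l=lab[v,u]; cs,_=cv2.findContours((lab==l).astype(np.uint8),0,1); c=max(cs,key=cv2.contourArea)[:,0]
    P=np.array([unproj(C,p,z)[:2] for p in c]); r=cv2.minAreaRect((P*1000).astype(np.float32)); b=cv2.boxPoints(r)
    e=[b[1]-b[0],b[2]-b[1]]; e=max(e,key=np.linalg.norm)
    print(k,np.round(r[0],1),'size',np.round(r[1],1),'long-axis deg',round(np.degrees(np.arctan2(e[1],e[0]))%180,1))
for nm,p,z in [('chalkL',(263,174),0),('chalkR',(335,166),0),('pin',(316,108),.01),('purpR',(242,176),.03),('magL',(347,122),.02),('magB',(370,141),.02),('clamp',(265,105),.05)]: print(nm,unproj(C,p,z)[:2].round(3))
E
```

```text
clamped [664.9 -68.2] size [ 44.7 157.7] long-axis deg 92.9
wide [473.6 284. ] size [52.9 94.4] long-axis deg 179.0
narrow [ 453.4 -263.2] size [93.3 42.2] long-axis deg 11.9
loose [ 438.5 -388.8] size [ 44.5 205.8] long-axis deg 168.9
plate [453.7 402. ] size [ 64.1 153.6] long-axis deg 175.8
plB [420.7 535.2] size [ 50.1 119.4] long-axis deg 168.8
plC [274.2 367.8] size [118.4  50.1] long-axis deg 52.7
offcut [413.6 159.9] size [33.3 48.5] long-axis deg 132.8
chalkL [0.503 0.05 ]
chalkR [ 0.515 -0.158]
pin [ 0.691 -0.116]
purpR [0.494 0.11 ]
magL [ 0.639 -0.2  ]
magB [ 0.579 -0.26 ]
clamp [0.692 0.035]
```

Call:
{"name": "send_rows", "arguments": {
  "targets": [
    [[10,6,3,0,8.5],[42,42,1,-0.2,8.5],[42,42,1,-0.2,8.5],[42,42,-1,-0.2,8.5],[42,42,-3,-0.2,8.5],[42,42,-3,-0.2,8.5],[42,42,-3,-0.2,8.5],[42,42,-3,-0.2,8.5],[42,42,-3,-0.2,8.5],[42,42,-3,-0.2,8.5],[42,42,-3,-0.2,8.5],[42,42,-3,-0.2,8.5]]
  ]
}}

```text
clock: 2.05
eef_pos: [0.5533, -0.0619, 0.2011]
tool_rot: [0.999, 0.036, -0.001, 0.0]
ft_force: [-0.1, 1.5, 0.4]
grip_width: 0.0848
```

```bash
cat > look.py <<'E'
import sys,pickle
from h import *
n=sys.argv[1]
o=bot.get_obs(); im=vision.camera('wrist')
cv2.imwrite(f'pics/{n}.png',im[:,:,::-1]); pickle.dump(dict(o),open(f'pics/{n}.pkl','wb'))
r=R.from_quat(o['tool_rot']).as_matrix()
print(round(o['clock'],2),o['eef_pos'].round(4),'yaw',np.arctan2(r[1,0],r[0,0]).round(4),'tilt',r[2].round(3),'f',np.round(o['ft_force'],1),'w',round(o['grip_width']*1000,1))
E
python3 look.py w1
```

```text
2.05 [ 0.5533 -0.0619  0.2011] yaw 0.0711 tilt [-0.001  0.    -1.   ] f [-0.1  1.5  0.4] w 84.8
```

View pics/w1.png

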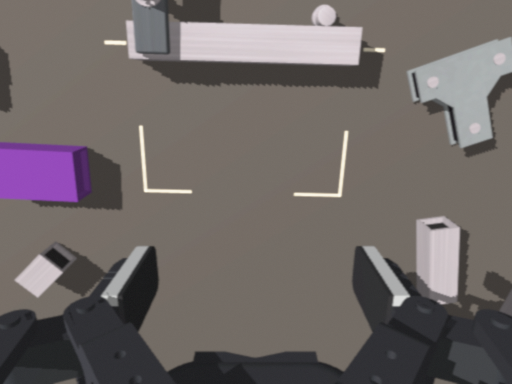

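```bash
python3 - <<'E'
from h import *
im=cv2.imread('pics/w1.png'); cv2.imwrite('pics/w1z.png',cv2.resize(im[0:200,105:395],None,fx=2.75,fy=2.75,interpolation=cv2.INTER_NEAREST))
E
```

```text
(no output)
```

View pics/w1z.png

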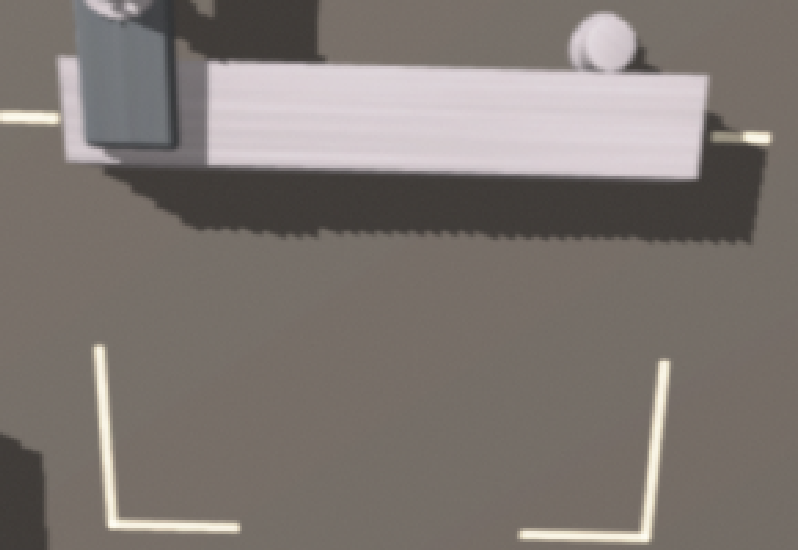

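```bash
cat >> h.py <<'E'
from scipy.optimize import least_squares
from scipy.ndimage import map_coordinates
def fit(name,pose,L,W,z,rng=6,edges=(0,1,2,3),skip=None,iters=6,obs=None,camn='wrist',verbose=True,minbright=True,tag='f'):
    """edge fit of top face. edges: 0:+L end? order below. pose x,y,yaw"""
    import pickle
    if camn=='wrist': obs=obs or pickle.load(open(f'pics/{name}.pkl','rb'))
    C=cam(camn,obs); im=cv2.imread(f'pics/{name}.png'); g=cv2.GaussianBlur(im,(0,0),0.8).astype(float).mean(2)
    p=np.array(pose,float)
    # local edges: 0:+v side,1:-v side (along L); 2:+u end,3:-u end
    loc=[]
    for e in edges:
        n=40 if e<2 else 16
        t=np.linspace(-.94,.94,n)
        for s in t:
            uv={0:(s*L/2,W/2,0,1),1:(s*L/2,-W/2,0,-1),2:(L/2,s*W/2,1,0),3:(-L/2,s*W/2,-1,0)}[e]
            if skip is not None and skip(uv[0],uv[1]): continue
            loc.append((*uv,e))
    loc=np.array(loc)
    def wp(p,uv):
        c,s=np.cos(p[2]),np.sin(p[2]); return np.c_[p[0]+c*uv[:,0]-s*uv[:,1],p[1]+s*uv[:,0]+c*uv[:,1],np.full(len(uv),z)]
    for it in range(iters):
        r=rng if it<2 else max(2.5,rng/2.)
        q=proj(C,wp(p,loc[:,:2])); q2=proj(C,wp(p,loc[:,:2]+loc[:,2:4]*.002)); nn=q2-q; nn/=np.linalg.norm(nn,axis=1)[:,None]
        off=np.arange(-r,r+.01,.25)
        S=q[:,None]+off[None,:,None]*nn[:,None]
        v=map_coordinates(g,[S[...,1],S[...,0]],order=1,mode='nearest')
        d=-(np.gradient(v,axis=1))/.25   # bright inside -> dark outside
        k=d.argmax(1); ok=(d.max(1)>6)&(k>0)&(k<len(off)-1)
        ok&=(q[:,0]>3)&(q[:,0]<508)&(q[:,1]>3)&(q[:,1]<380)
        ob=off[k]
        A=loc[ok]; qq=q[ok]+ob[ok,None]*nn[ok]; n_=nn[ok]
        f=lambda p:((proj(C,wp(p,A[:,:2]))-qq)*n_).sum(1)
        s=least_squares(f,p,x_scale=[.01,.01,.05],loss='soft_l1',f_scale=.7); p=s.x
    res=f(p)
    if verbose:
        print(tag,p.round(4),'n',ok.sum(),len(loc),'rms',np.sqrt(np.mean(res**2)).round(2),{int(e):(int((A[:,4]==e).sum()),round(float(np.median(res[A[:,4]==e])),2)) for e in edges if (A[:,4]==e).any()})
    return p
def overlay(name,boxes,out,sc=1.5,obs=None,crop=None,camn='wrist'):
    import pickle
    if camn=='wrist': obs=obs or pickle.load(open(f'pics/{name}.pkl','rb'))
    C=cam(camn,obs); im=cv2.imread(f'pics/{name}.png'); x0,y0,x1,y1=crop or (0,0,512,384)
    im=cv2.resize(im[y0:y1,x0:x1],None,fx=sc,fy=sc,interpolation=cv2.INTER_NEAREST)
    for b in boxes: draw(im,C,*b,sc=sc,off=np.array([x0,y0]))
    cv2.imwrite(f'pics/{out}.png',im)
E
python3 - <<'E'
from h import *
import pickle
C=cam('wrist',pickle.load(open('pics/w1.pkl','rb')))
q=np.array([(58,57),(66,163),(698,180),(709,74)])/2.75+[105,0]
P=np.array([unproj(C,a,.03) for a in q]);print(P.round(4), np.linalg.norm(P-np.roll(P,1,0),axis=1).round(4))
c=P.mean(0); yaw=np.arctan2(*(P[0]+P[1]-P[2]-P[3])[1::-1]); print(c,yaw)
p=fit('w1',(c[0],c[1],yaw),.2,.03,.03,skip=lambda u,v:u>.05 and v>-.0 or (v<-.0 and -.075<u<-.04) or u>.04 and abs(v)>.01 and u<.095)
overlay('w1',[(*p,.2,.03,0,.03)],'w1o')
# chalk inner corners
for q in [(108,520),(650,536)]:
    print(unproj(C,np.array(q)/2.75+[105,0],0).round(4))
c,s=np.cos(p[2]),np.sin(p[2])
F=lambda a,b:(p[0]+c*a-s*b,p[1]+s*a+c*b)
for n,a in dict(wide=(.075,.063),narrow=(-.085,.063),loose=(0,.126),plate=(-.01,.063),ch1=(.1,.148),ch2=(-.1,.148)).items(): print(n,np.round(F(*a),4))
E
```

```text
[[ 0.6689  0.0549  0.03  ]
 [ 0.6384  0.0537  0.03  ]
 [ 0.6475 -0.1467  0.03  ]
 [ 0.6783 -0.1451  0.03  ]] [0.2002 0.0305 0.2007 0.0308]
[ 0.65827866 -0.04578425  0.03      ] 1.6166721436443998
f [ 0.6588 -0.0452  1.6143] n 72 72 rms 0.33 {0: (28, -0.11), 1: (20, -0.02), 2: (8, -0.42), 3: (16, -0.21)}
[0.5093 0.0535 0.    ]
[ 0.5175 -0.158   0.    ]
wide [0.5926 0.027 ]
narrow [ 0.5996 -0.1329]
loose [ 0.5329 -0.0507]
plate [ 0.5963 -0.0579]
ch1 [0.5066 0.0483]
ch2 [ 0.5153 -0.1515]
```

View pics/w1o.png

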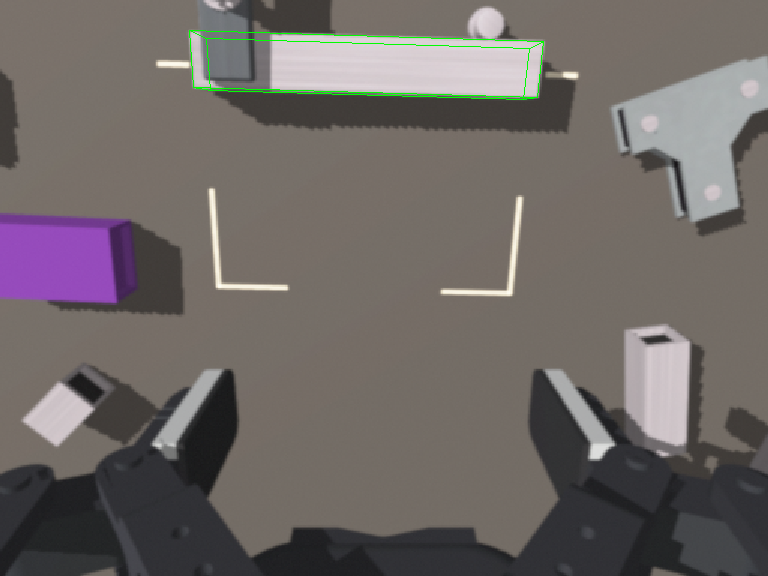

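Call:
{"name": "send_rows", "arguments": {
  "targets": [
    [[-10,34.5,0,-0.07,8.5],[-10,34.5,0,-0.07,8.5],[-10,34.5,0,-0.07,8.5],[-10,34.5,0,-0.07,8.5],[-10,34.5,0,-0.07,8.5],[-10,34.5,0,-0.07,8.5],[-10,34.5,0,-0.07,8.5],[-10,34.5,0,-0.07,8.5]]
  ]
}}

```text
clock: 3.1
eef_pos: [0.4797, 0.0556, 0.2013]
tool_rot: [0.999, 0.042, -0.002, -0.025]
ft_force: [-0.2, -0.7, 0.0]
grip_width: 0.0851
```

```bash
python3 look.py w2; python3 - <<'E'
from h import *
p=fit('w2',(.4736,.284,-.017),.09,.05,.03,rng=9)
overlay('w2',[(*p,.09,.05,0,.03)],'w2o')
E
```

```text
3.1 [0.4797 0.0556 0.2013] yaw 0.085 tilt [-0.002 -0.05  -0.999] f [-0.2 -0.7  0. ] w 85.1
f [ 0.474   0.2832 -0.0275] n 96 112 rms 1.02 {0: (28, -0.2), 1: (40, -0.03), 2: (12, -1.66), 3: (16, -0.23)}
```

View pics/w2o.png

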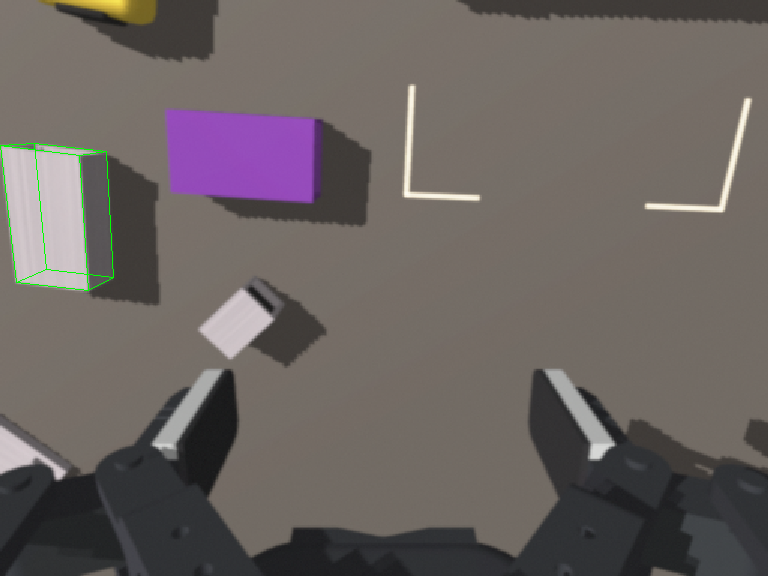

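Call:
{"name": "send_rows", "arguments": {
  "targets": [
    [[-2,22,0,-0.1,8.5],[-2,22,0,-0.1,8.5],[-2,22,0,-0.1,8.5],[-2,22,0,-0.1,8.5],[-2,22,0,-0.1,8.5],[-2,22,0,-0.1,8.5],[-2,22,0,-0.1,8.5],[-2,22,0,-0.1,8.5]]
  ]
}}

```text
clock: 4.15
eef_pos: [0.4743, 0.0632, 0.2016]
tool_rot: [0.998, 0.035, -0.004, -0.05]
ft_force: [-0.2, 0.5, 0.0]
grip_width: 0.0852
```

```bash
python3 look.py w3; python3 - <<'E'
from h import *
p=fit('w3',(.474,.2832,-.0275),.09,.05,.03,rng=6)
overlay('w3',[(*p,.09,.05,0,.03)],'w3o')
E
```

```text
4.15 [0.4743 0.0632 0.2016] yaw 0.0699 tilt [-0.004 -0.1   -0.995] f [-0.2  0.5  0. ] w 85.2
f [ 0.4739  0.2832 -0.0289] n 106 112 rms 0.55 {0: (40, -0.22), 1: (40, -0.23), 2: (10, -0.01), 3: (16, -0.14)}
```

View pics/w3o.png

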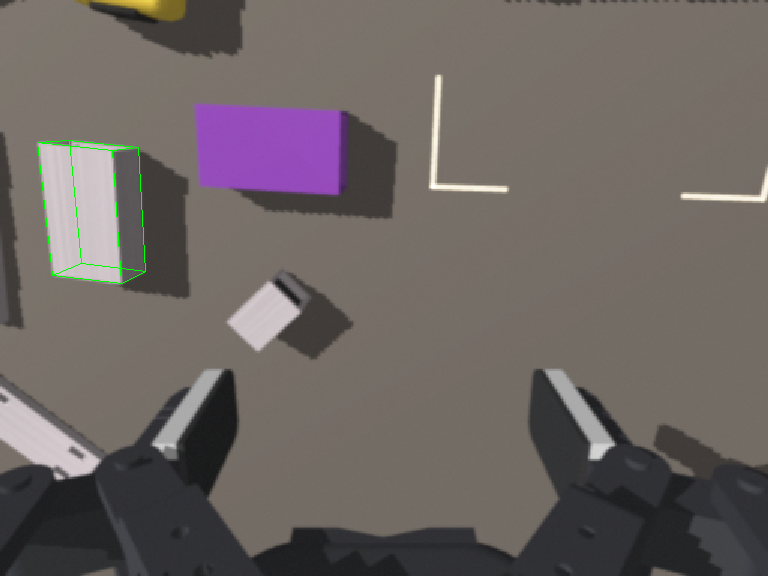

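```bash
python3 - <<'E'
from h import *
import pickle
for n in ['w1','w2','w3']:
    o=pickle.load(open(f'pics/{n}.pkl','rb')); print(np.round(o['joint_pos'],3),np.round(o['joint_vel'],3))
E
```

```text
[-0.111  0.368  0.102  1.306 -0.     2.959] [-0.024 -0.018 -0.01  -0.     0.    -0.   ]
[ 0.084  0.224 -0.097  1.252  0.05   3.141] [ 0.006 -0.038 -0.049 -0.011  0.002  0.001]
[ 0.069  0.216 -0.109  1.25   0.1    3.141] [-0.002 -0.003 -0.004  0.     0.001  0.   ]
```

Call:
{"name": "send_rows", "arguments": {
  "targets": [
    [[0,0,0,3.04,8.5],[0,0,0,3.04,8.5],[0,0,0,3.04,8.5],[0,0,0,3.04,8.5],[0,0,0,3.04,8.5],[0,0,0,3.04,8.5],[0,0,0,3.04,8.5],[0,0,0,3.04,8.5],[0,0,0,3.04,8.5],[0,0,0,3.04,8.5],[0,0,0,3.04,8.5],[0,0,0,3.04,8.5]]
  ]
}}

```text
clock: 5.7
eef_pos: [0.4744, 0.0632, 0.2015]
tool_rot: [0.396, 0.917, -0.047, -0.018]
ft_force: [0.2, -0.1, -0.4]
grip_width: 0.0846
```

```bash
python3 look.py w4
```

```text
5.7 [0.4744 0.0632 0.2015] yaw 2.3261 tilt [-0.004 -0.1   -0.995] f [ 0.2 -0.1 -0.4] w 84.6
```

Call:
{"name": "send_rows", "arguments": {
  "targets": [
    [[6,0,0,-0.18,8.5],[12,0,0,-0.36,8.5],[18,0,0,-0.54,8.5],[23,0,0,-0.67,8.5],[24,0,0,-0.67,8.5],[25,0,0,-0.67,8.5],[26,0,0,-0.67,8.5]]
  ]
}}

```text
clock: 6.62
eef_pos: [0.7347, 0.063, 0.2006]
tool_rot: [0.679, 0.732, -0.039, -0.033]
ft_force: [-0.7, 0.4, 0.4]
grip_width: 0.0848
```

```bash
cat > st.py <<'E'
from h import *
o=bot.get_obs(); r=R.from_quat(o['tool_rot']).as_matrix()
print(round(o['clock'],2),o['eef_pos'].round(4),'yaw',np.arctan2(r[1,0],r[0,0]).round(4),'tilt',r[2].round(3),'f',np.round(o['ft_force'],1),'w',round(o['grip_width']*1000,1),'q',np.round(o['joint_pos'],3))
E
python3 st.py
```

```text
6.62 [0.7347 0.063  0.2006] yaw 1.6469 tilt [-0.004 -0.101 -0.995] f [-0.7  0.4  0.4] w 84.8 q [ 0.087  0.919  1.061  1.814 -0.003  1.582]
```

Call:
{"name": "send_rows", "arguments": {
  "targets": [
    [[2,0,0,0,8.5],[4,0,0,0,8.5],[6,0,0,0,8.5],[8,0,0,0,8.5]]
  ]
}}

```text
clock: 7.12
eef_pos: [0.7783, 0.0602, 0.1867]
tool_rot: [0.679, 0.734, -0.022, -0.018]
ft_force: [-0.6, -0.0, 0.8]
grip_width: 0.0848
```

```bash
python3 st.py
```

```text
7.12 [0.7783 0.0602 0.1867] yaw 1.6491 tilt [-0.004 -0.057 -0.998] f [-0.6 -0.   0.8] w 84.8 q [ 0.079  1.038  1.275  1.865 -0.004  1.572]
```

Call:
{"name": "send_rows", "arguments": {
  "targets": [
    [[2,0,0,0,8.5],[3,0,0,0,8.5]]
  ]
}}

```text
clock: 7.38
eef_pos: [0.7895, 0.0587, 0.178]
tool_rot: [0.679, 0.734, -0.015, -0.011]
ft_force: [-1.1, -0.6, 0.4]
grip_width: 0.085
```

```bash
python3 st.py
```

```text
7.38 [0.7895 0.0587 0.178 ] yaw 1.6496 tilt [-0.004 -0.038 -0.999] f [-1.1 -0.6  0.4] w 85.0 q [ 0.076  1.049  1.275  1.836 -0.004  1.568]
```

Call:
{"name": "send_rows", "arguments": {
  "targets": [
    [[2,0,0,0,8.5],[3,0,0,0,8.5],[4,0,0,0,8.5]]
  ]
}}

```text
clock: 7.75
eef_pos: [0.8044, 0.0569, 0.1667]
tool_rot: [0.679, 0.734, -0.006, -0.003]
ft_force: [-0.1, -0.6, -0.3]
grip_width: 0.0848
```

```bash
python3 st.py
```

```text
7.75 [0.8044 0.0569 0.1667] yaw 1.6498 tilt [-0.004 -0.013 -1.   ] f [-0.1 -0.6 -0.3] w 84.8 q [ 0.072  1.062  1.275  1.797 -0.005  1.564]
```

Call:
{"name": "send_rows", "arguments": {
  "targets": [
    [[2,0,0,0,8.5]]
  ]
}}

```text
clock: 7.88
eef_pos: [0.8122, 0.0562, 0.162]
tool_rot: [0.679, 0.735, -0.001, 0.002]
ft_force: [0.1, 0.3, 0.6]
grip_width: 0.085
```

```bash
python3 st.py
```

```text
7.88 [0.8122 0.0562 0.162 ] yaw 1.65 tilt [-0.005  0.001 -1.   ] f [0.1 0.3 0.6] w 85.0 q [ 0.071  1.068  1.275  1.777 -0.005  1.562]
```

Call:
{"name": "send_rows", "arguments": {
  "targets": [
    [[-5,3,2,0.18,8.5],[-10,7,2,0.36,8.5],[-16,11,2,0.54,8.5],[-22,15,2,0.73,8.5],[-28,19,1,0.91,8.5],[-34,22.7,0,1.1,8.5],[-34,22.7,0,1.28,8.5],[-34,22.7,-1,1.463,8.5],[-34,22.7,-1,1.463,8.5],[-34,22.7,-1,1.463,8.5]]
  ]
}}

```text
clock: 9.12
eef_pos: [0.4725, 0.2831, 0.1521]
tool_rot: [0.016, 1.0, 0.0, 0.003]
ft_force: [-0.1, 0.0, 0.0]
grip_width: 0.0851
```

```bash
python3 st.py; python3 look.py w5;  python3 - <<'E'
from h import *
p=fit('w5',(.474,.2832,-.0289),.09,.05,.03,rng=6)
overlay('w5',[(*p,.09,.05,0,.03)],'w5o')
E
```

```text
9.12 [0.4725 0.2831 0.1521] yaw 3.1097 tilt [-0.006  0.    -1.   ] f [-0.1  0.   0. ] w 85.1 q [ 0.541  0.382 -0.008  1.176 -0.003  0.573]
9.12 [0.4725 0.2831 0.1521] yaw 3.1097 tilt [-0.006  0.    -1.   ] f [-0.1  0.   0. ] w 85.1
f [ 0.4737  0.2832 -0.0253] n 112 112 rms 0.4 {0: (40, -0.01), 1: (40, -0.25), 2: (16, -0.47), 3: (16, -0.28)}
```

View pics/w5o.png

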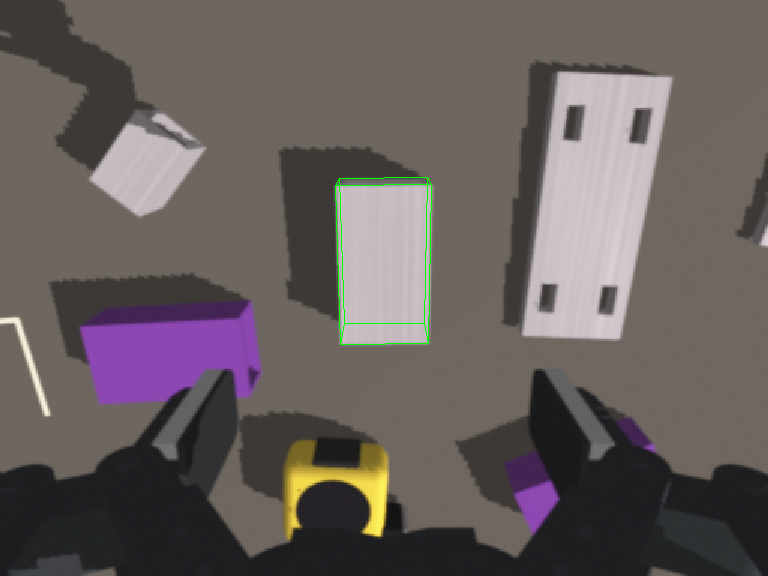

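Call:
{"name": "send_rows", "arguments": {
  "targets": [
    [[0.1,0,-6,0.006,8.5],[0.1,0,-11,0.006,8.5],[0.1,0,-14,0.006,8.5],[0.1,0,-15,0.006,8.5],[0.1,0,-15,0.006,8.5],[0.1,0,-15,0.006,4],[0.1,0,-15,0.006,4],[0.1,0,-15,0.006,4],[0.1,0,-15,0.006,4]]
  ]
}}

```text
clock: 10.3
eef_pos: [0.4739, 0.2838, 0.0035]
tool_rot: [0.011, 1.0, 0.001, 0.004]
ft_force: [-0.3, -2.2, 6.4]
grip_width: 0.0488
```

```bash
python3 st.py
```

```text
10.3 [0.4739 0.2838 0.0035] yaw 3.1187 tilt [-0.008  0.001 -1.   ] f [-0.3 -2.2  6.4] w 48.8 q [ 0.541  0.539 -0.194  0.831 -0.003  0.564]
```

Call:
{"name": "send_rows", "arguments": {
  "targets": [
    [[0,0,5,0,4],[1,-4,8,0.02,4],[4,-10,8,0.06,4],[6.5,-15.5,8,0.066,4],[9,-21,7,0.066,4],[11.8,-25.7,5,0.066,4],[11.8,-25.7,4,0.066,4],[11.8,-25.7,4,0.066,4],[11.8,-25.7,4,0.066,4]]
  ]
}}

```text
clock: 11.42
eef_pos: [0.5901, 0.0274, 0.042]
tool_rot: [-0.023, 1.0, 0.0, 0.002]
ft_force: [-0.4, 0.1, -1.5]
grip_width: 0.049
```

```bash
python3 st.py; python3 look.py w6
```

```text
11.43 [0.5901 0.0274 0.042 ] yaw -3.0964 tilt [-0.004  0.    -1.   ] f [-0.4  0.1 -1.5] w 49.0 q [ 0.046  0.556 -0.039  0.972  0.     0.001]
11.43 [0.5901 0.0274 0.042 ] yaw -3.0964 tilt [-0.004  0.    -1.   ] f [-0.4  0.1 -1.5] w 49.0
```

View pics/w6.png

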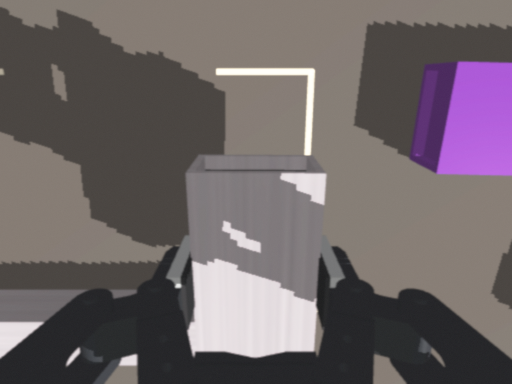

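```bash
cat >> h.py <<'E'
FR=(0.6588,-0.0452,1.6143)
def toF(P):
    c,s=np.cos(FR[2]),np.sin(FR[2]); d=np.array(P)[...,:2]-FR[:2]; return np.stack([c*d[...,0]+s*d[...,1],-s*d[...,0]+c*d[...,1]],-1)
def fromF(a,b):
    c,s=np.cos(FR[2]),np.sin(FR[2]); return np.array([FR[0]+c*a-s*b,FR[1]+s*a+c*b])
E
python3 - <<'E'
from h import *
import pickle
o=pickle.load(open('pics/w6.pkl','rb'));C=cam('wrist',o)
for q in [(190,171),(323,170)]:
    P=unproj(C,q,.0685);print(P.round(4),(toF(P)*1000).round(1))
print('tcp F',(toF(o['eef_pos'])*1000).round(1))
for q in [(314,69)]: print('chalk',(toF(unproj(C,q,0))*1000).round(1))
p=fit('w6',(*o['eef_pos'][:2],.0452),.09,.05,.0685,edges=(0,1,3),skip=lambda u,v:u>-.015)
print((toF(p[:2])*1000).round(1))
E
```

```text
[0.5459 0.0023 0.0685] [ 52.3 110.7]
[0.5434 0.0493 0.0685] [ 99.5 111.2]
tcp F [75.5 65.5]
chalk [105.7 146.8]
f [0.5901 0.0272 0.0354] n 31 42 rms 0.4 {0: (5, -0.23), 1: (11, -0.02), 3: (15, 0.02)}
[75.3 65.5]
```

Call:
{"name": "send_rows", "arguments": {
  "targets": [
    [[0.25,-0.03,-1.5,-0.002,4],[0.25,-0.03,-3,-0.002,4],[0.25,-0.03,-3.7,-0.002,4],[0.25,-0.03,-3.8,-0.002,4],[0.25,-0.03,-3.8,-0.002,4]]
  ]
}}

```text
clock: 12.1
eef_pos: [0.5928, 0.0259, 0.0036]
tool_rot: [-0.021, 1.0, 0.0, 0.002]
ft_force: [-1.1, -0.2, -0.2]
grip_width: 0.0496
```

```bash
python3 st.py; python3 - <<'E'
from h import *
print((toF(bot.get_obs()['eef_pos'])*1000).round(1))
E
```

```text
12.1 [0.5928 0.0259 0.0036] yaw -3.1002 tilt [-0.004 -0.    -1.   ] f [-1.1 -0.2 -0.2] w 49.6 q [ 0.044  0.605 -0.068  0.893 -0.     0.002]
[73.9 62.8]
```

Call:
{"name": "send_rows", "arguments": {
  "targets": [
    [[0,0.1,0,0,4],[0,0.1,-0.05,0,4],[0,0.1,-0.05,0,4],[0,0.1,-0.05,0,6.5],[0,0.1,-0.05,0,6.5],[0,0.1,0,0,6.5],[0,0.1,4,0,6.5],[-2,0.1,9,0,8],[-5,0.1,12,0,8],[-7,0.1,14,0,8],[-7,0.1,14,0,8]]
  ]
}}

```text
clock: 13.48
eef_pos: [0.5235, 0.027, 0.1458]
tool_rot: [-0.021, 1.0, 0.0, 0.004]
ft_force: [0.4, -0.3, 0.8]
grip_width: 0.08
```

```bash
python3 look.py w7; python3 - <<'E'
from h import *
p=fit('w7',(*fromF(.075,.063),.0435),.09,.05,.03,edges=(0,1,2,3))
print((toF(p[:2])*1000).round(1),p[2]-.0435)
r=fit('w7',FR,.2,.03,.03,edges=(0,1,3),skip=lambda u,v:u>.03)
overlay('w7',[(*p,.09,.05,0,.03),(*FR,.2,.03,0,.03)],'w7o')
E
```

```text
13.47 [0.5235 0.027  0.1458] yaw -3.1001 tilt [-0.008 -0.    -1.   ] f [ 0.4 -0.3  0.8] w 80.0
f [0.5927 0.0261 0.0392] n 105 112 rms 0.4 {0: (33, -0.22), 1: (40, -0.2), 2: (16, -0.06), 3: (16, -0.18)}
[74.1 62.9] -0.004329586409990628
f [ 0.6588 -0.0449  1.6117] n 30 68 rms 0.41 {0: (13, 0.01), 1: (11, 0.0), 3: (6, -0.0)}
```

View pics/w7o.png

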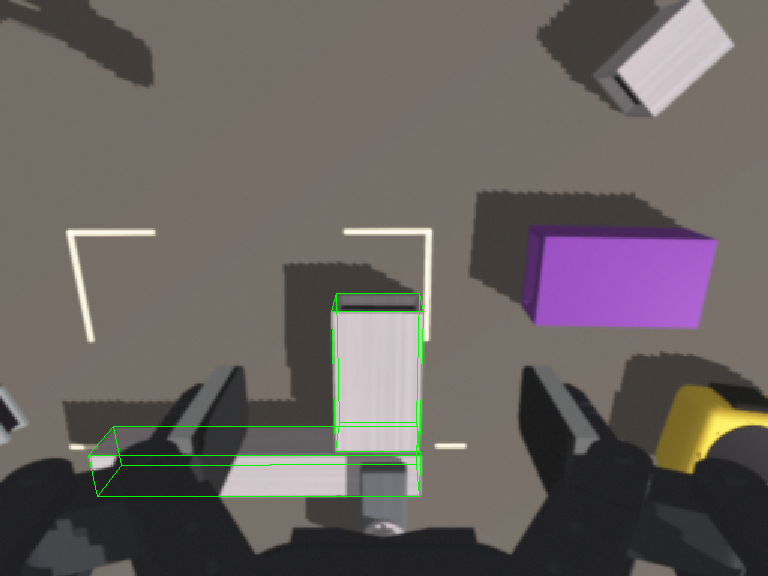

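Call:
{"name": "send_rows", "arguments": {
  "targets": [
    [[-2,-6,0.5,0,8.5],[-4,-12,0.5,0.05,8.5],[-6,-18,0.5,0.1,8.5],[-7,-24,0.5,0.16,8.5],[-8,-29,0.5,0.16,8.5],[-8,-29,0.5,0.16,8.5],[-8,-29,0.5,0.16,8.5],[-8,-29,0.5,0.16,8.5]]
  ]
}}

```text
clock: 14.52
eef_pos: [0.4434, -0.262, 0.1481]
tool_rot: [-0.101, 0.995, 0.001, 0.002]
ft_force: [0.9, 0.4, 0.4]
grip_width: 0.0855
```

```bash
python3 look.py w8; python3 - <<'E'
from h import *
p=fit('w8',(.455,-.265,.2),.09,.03,.03,rng=12)
overlay('w8',[(*p,.09,.03,0,.03)],'w8o')
E
```

```text
14.53 [ 0.4434 -0.262   0.1481] yaw -2.9384 tilt [-0.004  0.001 -1.   ] f [0.9 0.4 0.4] w 85.5
f [ 0.4549 -0.2684  0.2141] n 112 112 rms 0.37 {0: (40, -0.26), 1: (40, -0.25), 2: (16, 0.24), 3: (16, 0.26)}
```

View pics/w8o.png

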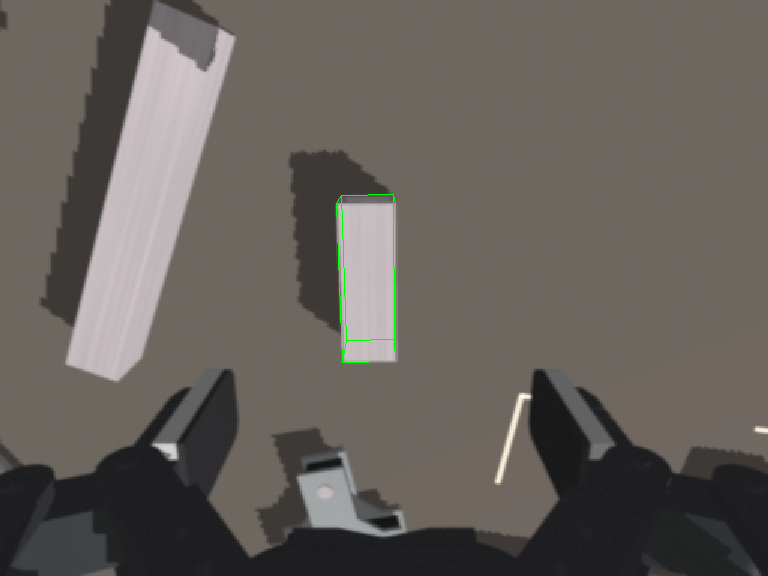

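Call:
{"name": "send_rows", "arguments": {
  "targets": [
    [[1.15,-0.64,-6,0.011,6.5],[1.15,-0.64,-11,0.011,6.5],[1.15,-0.64,-13.5,0.011,6.5],[1.15,-0.64,-14.2,0.011,6.5],[1.15,-0.64,-14.2,0.011,6.5],[1.15,-0.64,-14.2,0.011,2],[1.15,-0.64,-14.2,0.011,2],[1.15,-0.64,-14.2,0.011,2],[1.15,-0.64,-14.2,0.011,2],[1.15,-0.64,-14.2,0.011,2]]
  ]
}}

```text
clock: 15.82
eef_pos: [0.4558, -0.2702, 0.0084]
tool_rot: [-0.106, 0.994, -0.001, 0.004]
ft_force: [-0.1, 0.1, 6.9]
grip_width: 0.0289
```

```bash
python3 st.py
```

```text
15.82 [ 0.4558 -0.2702  0.0084] yaw -2.9294 tilt [-0.007 -0.002 -1.   ] f [-0.1  0.1  6.9] w 28.9 q [-0.537  0.497 -0.253  0.814  0.003 -0.749]
```

Call:
{"name": "send_rows", "arguments": {
  "targets": [
    [[0,0,4,0,2],[2,2,8,-0.05,2],[6,6,8,-0.12,2],[10,10,8,-0.169,2],[14.4,13.7,6,-0.169,2],[14.4,13.7,4,-0.169,2],[14.4,13.7,4,-0.169,2],[14.4,13.7,4,-0.169,2]]
  ]
}}

```text
clock: 16.82
eef_pos: [0.5983, -0.1331, 0.0471]
tool_rot: [-0.021, 1.0, -0.0, 0.002]
ft_force: [0.8, -0.5, -1.5]
grip_width: 0.0291
```

```bash
python3 look.py w9;  python3 - <<'E'
from h import *
import pickle
o=pickle.load(open('pics/w9.pkl','rb'))
print('tcpF',(toF(o['eef_pos'])*1000).round(1))
zt=o['eef_pos'][2]-.0084+.03
p=fit('w9',(*o['eef_pos'][:2],.0435),.09,.03,zt,edges=(0,1,3),skip=lambda u,v:u>-.015)
print((toF(p[:2])*1000).round(1))
overlay('w9',[(*p,.09,.03,zt-.03,zt)],'w9o')
E
```

```text
16.82 [ 0.5983 -0.1331  0.0471] yaw -3.0992 tilt [-0.004 -0.    -1.   ] f [ 0.8 -0.5 -1.5] w 29.1
tcpF [-85.2  64.3]
f [ 0.5983 -0.1335  0.0376] n 29 42 rms 0.99 {0: (6, -0.4), 1: (7, -2.25), 3: (16, 0.14)}
[-85.6  64.2]
```

View pics/w9o.png

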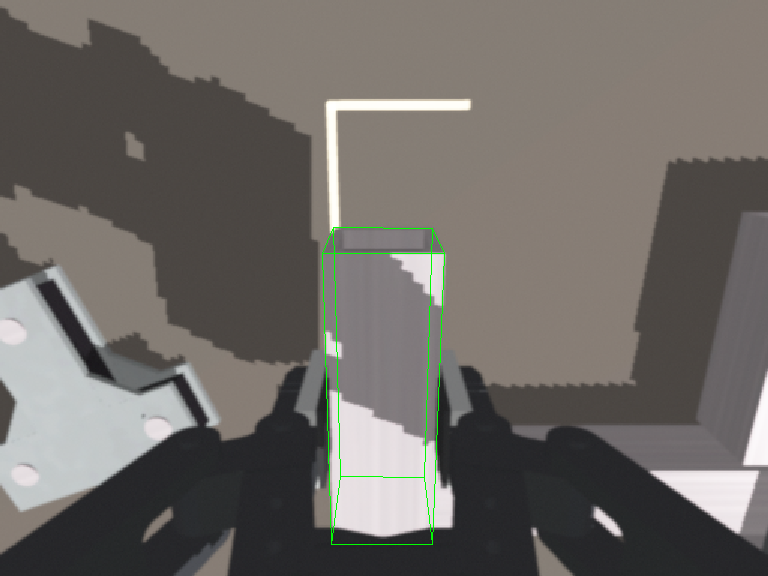

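Call:
{"name": "send_rows", "arguments": {
  "targets": [
    [[0.13,0.02,-1.5,-0.001,2],[0.13,0.02,-3,-0.001,2],[0.13,0.02,-3.7,-0.001,2],[0.13,0.02,-3.8,-0.001,2],[0.13,0.02,-3.8,-0.001,2]]
  ]
}}

```text
clock: 17.5
eef_pos: [0.5999, -0.1324, 0.0085]
tool_rot: [-0.021, 1.0, -0.0, 0.002]
ft_force: [0.5, -0.1, -1.4]
grip_width: 0.0289
```

```bash
python3 st.py; python3 - <<'E'
from h import *
print((toF(bot.get_obs()['eef_pos'])*1000).round(1))
E
```

```text
17.5 [ 0.5999 -0.1324  0.0085] yaw -3.0994 tilt [-0.005 -0.    -1.   ] f [ 0.5 -0.1 -1.4] w 28.9 q [-0.218  0.634  0.001  0.934  0.001 -0.26 ]
[-84.6  62.7]
```

Call:
{"name": "send_rows", "arguments": {
  "targets": [
    [[0,-0.04,-0.02,0,2],[0,-0.04,-0.02,0,2],[0,-0.04,-0.02,0,4.5],[0,-0.04,-0.02,0,4.5],[0,-0.04,0,0,4.5],[0,-0.04,4,0,4.5],[-2,-0.04,9,0,8],[-5,-0.04,13,0,8],[-7,0,14,0,8],[-7,0,14,0,8]]
  ]
}}

```text
clock: 18.75
eef_pos: [0.5297, -0.1326, 0.1505]
tool_rot: [-0.021, 1.0, -0.0, 0.004]
ft_force: [1.1, -0.0, -0.7]
grip_width: 0.08
```

```bash
python3 look.py w10; python3 - <<'E'
from h import *
p=fit('w10',(*fromF(-.085,.063),.0435),.09,.03,.03,edges=(0,1,2,3))
print((toF(p[:2])*1000).round(1),p[2]-.0435)
q=fit('w10',(*fromF(.075,.063),.0435),.09,.05,.03,edges=(0,1,2,3))
print((toF(q[:2])*1000).round(1),q[2]-.0435)
overlay('w10',[(*p,.09,.03,0,.03),(*FR,.2,.03,0,.03),(*q,.09,.05,0,.03)],'w10o')
E
```

```text
18.75 [ 0.5297 -0.1326  0.1505] yaw -3.0998 tilt [-0.007 -0.001 -1.   ] f [ 1.1 -0.  -0.7] w 80.0
f [ 0.5992 -0.1331  0.04  ] n 105 112 rms 0.44 {0: (40, -0.22), 1: (33, -0.27), 2: (16, 0.16), 3: (16, 0.1)}
[-85.2  63.4] -0.003508947722297831
f [0.5929 0.0259 0.0353] n 100 112 rms 0.56 {0: (39, -0.01), 1: (35, -0.24), 2: (10, -0.26), 3: (16, -0.25)}
[73.9 62.7] -0.008182205339223633
```

View pics/w10o.png

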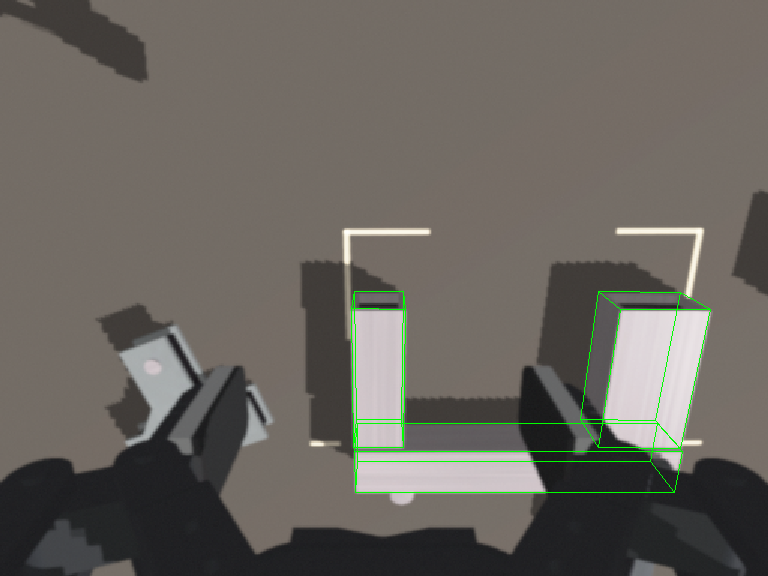

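Call:
{"name": "send_rows", "arguments": {
  "targets": [
    [[-2,-6,1,0,8],[-4,-12,2,-0.05,8],[-7,-18,2,-0.09,8],[-10,-24,2,-0.09,8],[-10,-25.2,2,-0.09,8],[-10,-25.2,2,-0.09,8],[-10,-25.2,2,-0.09,8],[-10,-25.2,2,-0.09,8]]
  ]
}}

```text
clock: 19.8
eef_pos: [0.4308, -0.3829, 0.1685]
tool_rot: [0.023, 1.0, 0.0, 0.002]
ft_force: [0.2, -0.3, -0.5]
grip_width: 0.0799
```

```bash
python3 look.py w11; python3 - <<'E'
from h import *
for y0 in(-.04,-.1,0.03):
  p=fit('w11',(.438,-.3888,y0),.2,.03,.03,rng=12)
overlay('w11',[(*p,.2,.03,0,.03)],'w11o')
E
```

```text
19.8 [ 0.4308 -0.3829  0.1685] yaw 3.0965 tilt [-0.004  0.    -1.   ] f [ 0.2 -0.3 -0.5] w 79.9
f [ 0.4395 -0.3949 -0.1873] n 112 112 rms 0.32 {0: (40, -0.25), 1: (40, -0.26), 2: (16, 0.0), 3: (16, -0.01)}
f [ 0.4395 -0.3949 -0.1872] n 112 112 rms 0.32 {0: (40, -0.26), 1: (40, -0.26), 2: (16, 0.0), 3: (16, -0.0)}
f [ 0.4395 -0.3949 -0.1873] n 112 112 rms 0.32 {0: (40, -0.25), 1: (40, -0.25), 2: (16, -0.0), 3: (16, 0.0)}
```

View pics/w11o.png

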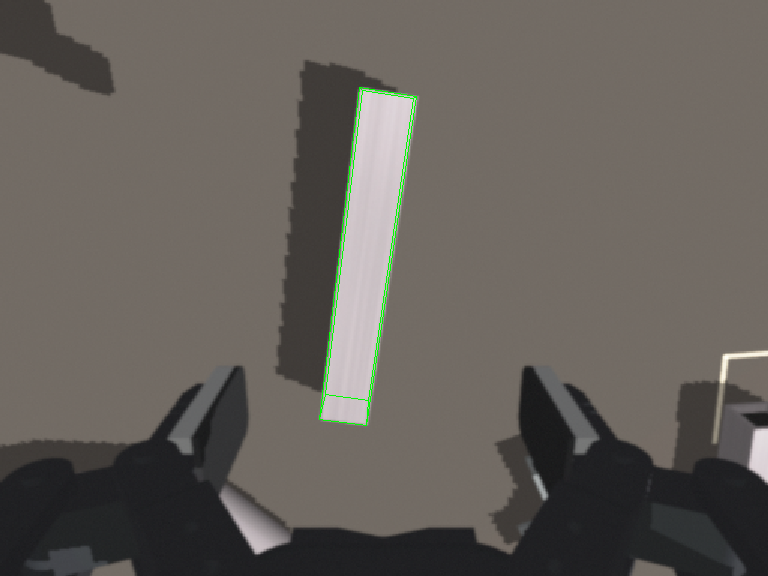

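Call:
{"name": "send_rows", "arguments": {
  "targets": [
    [[0.87,-1.2,-5,-0.142,6.5],[0.87,-1.2,-10,-0.142,6.5],[0.87,-1.2,-14.5,-0.142,6.5],[0.87,-1.2,-16.2,-0.142,6.5],[0.87,-1.2,-16.2,-0.142,6.5],[0.87,-1.2,-16.2,-0.142,2],[0.87,-1.2,-16.2,-0.142,2],[0.87,-1.2,-16.2,-0.142,2],[0.87,-1.2,-16.2,-0.142,2],[0.87,-1.2,-16.2,-0.142,2]]
  ]
}}

```text
clock: 21.1
eef_pos: [0.4402, -0.3971, 0.0092]
tool_rot: [0.095, 0.996, -0.001, 0.004]
ft_force: [0.1, 2.9, 6.1]
grip_width: 0.0288
```

```bash
python3 st.py
```

```text
21.1 [ 0.4402 -0.3971  0.0092] yaw 2.9522 tilt [-0.009 -0.001 -1.   ] f [0.1 2.9 6.1] w 28.8 q [-0.736  0.595 -0.07   0.898  0.003 -0.546]
```

Call:
{"name": "send_rows", "arguments": {
  "targets": [
    [[0,0,4,0,2],[0,4,9,-0.15,2],[1,9,10,-0.33,2],[3,15,10,-0.51,2],[5,21,10,-0.69,2],[7,27,10,-0.87,2],[9,33,10,-1.05,2],[9,34.6,10,-1.23,2],[9,34.6,7,-1.338,2],[9,34.6,5,-1.338,2],[9,34.6,5,-1.338,2],[9,34.6,5,-1.338,2]]
  ]
}}

```text
clock: 22.6
eef_pos: [0.5291, -0.0507, 0.0575]
tool_rot: [0.692, 0.722, -0.001, 0.002]
ft_force: [0.2, -0.6, -3.6]
grip_width: 0.0289
```

```bash
python3 st.py; python3 look.py w12;  python3 - <<'E'
from h import *
import pickle
o=pickle.load(open('pics/w12.pkl','rb'))
print('tcpF',(toF(o['eef_pos'])*1000).round(1))
E
```

```text
22.6 [ 0.5291 -0.0507  0.0575] yaw 1.6135 tilt [-0.005  0.001 -1.   ] f [ 0.2 -0.6 -3.6] w 28.9 q [-0.093  0.44  -0.191  0.938 -0.005  1.435]
22.6 [ 0.5291 -0.0507  0.0575] yaw 1.6135 tilt [-0.005  0.001 -1.   ] f [ 0.2 -0.6 -3.6] w 28.9
tcpF [  0.2 129.8]
```

View pics/w12.png

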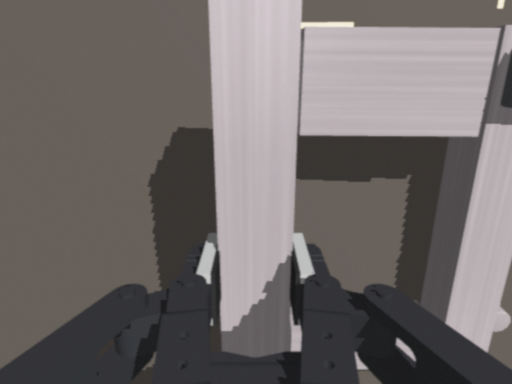

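Call:
{"name": "send_rows", "arguments": {
  "targets": [
    [[0.15,-0.13,-1.5,0,2],[0.15,-0.13,-3,0,2],[0.15,-0.13,-3.8,0,2],[0.15,-0.13,-3.8,0,2]]
  ]
}}

```text
clock: 23.15
eef_pos: [0.529, -0.0516, 0.0174]
tool_rot: [0.692, 0.722, -0.003, 0.0]
ft_force: [0.3, -0.3, -5.1]
grip_width: 0.0288
```

```bash
python3 st.py; python3 look.py w13;  python3 - <<'E'
from h import *
import pickle
o=pickle.load(open('pics/w13.pkl','rb'))
print('tcpF',(toF(o['eef_pos'])*1000).round(1))
zt=o['eef_pos'][2]-.0092+.03
p=fit('w13',(*o['eef_pos'][:2],1.6143),.2,.03,zt,edges=(0,1,2),skip=lambda u,v:u<.035)
print((toF(p[:2])*1000).round(1))
q=fit('w13',(.5928,.026,.0392),.09,.05,.03,edges=(0,1,3),skip=lambda u,v:u>.03); print((toF(q[:2])*1000).round(1))
overlay('w13',[(*p,.2,.03,zt-.03,zt),(*q,.09,.05,0,.03)],'w13o')
E
```

```text
23.15 [ 0.529  -0.0516  0.0174] yaw 1.6139 tilt [-0.004 -0.003 -1.   ] f [ 0.3 -0.3 -5.1] w 28.8 q [-0.095  0.493 -0.229  0.85  -0.005  1.433]
23.15 [ 0.529  -0.0516  0.0174] yaw 1.6139 tilt [-0.004 -0.003 -1.   ] f [ 0.3 -0.3 -5.1] w 28.8
tcpF [ -0.8 130. ]
f [ 0.5284 -0.0316  1.6132] n 20 42 rms 0.33 {0: (10, -0.1), 1: (10, -0.02)}
[ 19.3 129.7]
f [0.5936 0.0265 0.03  ] n 79 84 rms 0.51 {0: (29, -0.02), 1: (34, -0.11), 3: (16, 0.05)}
[74.4 62. ]
```

View pics/w13o.png

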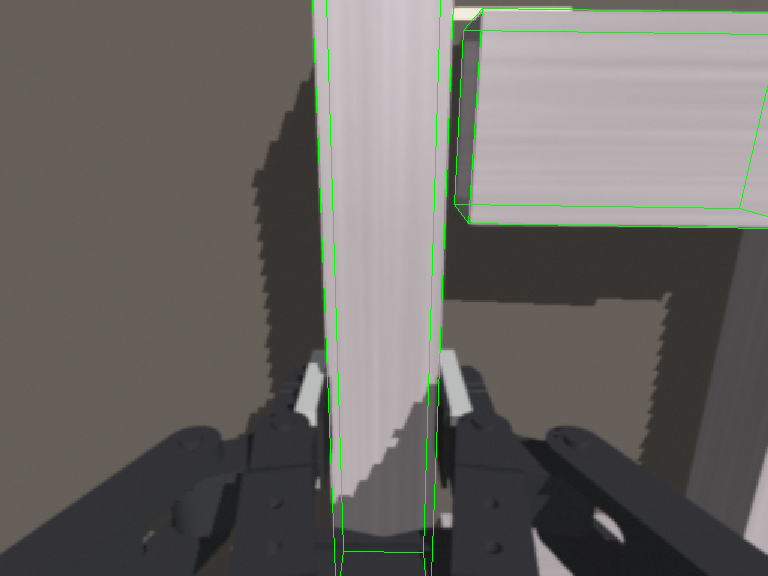

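Call:
{"name": "send_rows", "arguments": {
  "targets": [
    [[0.2,0,-0.4,0,2],[0.2,0,-0.4,0,2],[0.2,0,-0.4,0,2]]
  ]
}}

```text
clock: 23.58
eef_pos: [0.5323, -0.0517, 0.0149]
tool_rot: [0.692, 0.722, -0.002, 0.002]
ft_force: [-0.4, 0.0, -3.5]
grip_width: 0.0289
```

```bash
python3 st.py; python3 - <<'E'
from h import *
print((toF(bot.get_obs()['eef_pos'])*1000).round(1))
E
```

```text
23.57 [ 0.5323 -0.0517  0.0149] yaw 1.6139 tilt [-0.005  0.    -1.   ] f [-0.4  0.  -3.5] w 28.9 q [-0.094  0.5   -0.226  0.844 -0.005  1.433]
[ -1.  126.6]
```

Call:
{"name": "send_rows", "arguments": {
  "targets": [
    [[0.04,0,-0.3,0,2],[0.04,0,-0.5,0,2],[0.04,0,-0.57,0,2],[0.04,0,-0.57,0,2],[0.04,0,-0.57,0,4.3],[0.04,0,-0.57,0,4.3],[0.04,0,-0.5,0,4.3],[0.04,0,4,0,4.3],[0.04,0,9,0,6],[0.04,0,13,0,8],[0.04,0,13,0,8],[0.04,0,13,0,8]]
  ]
}}

```text
clock: 25.08
eef_pos: [0.5322, -0.0517, 0.1444]
tool_rot: [0.692, 0.722, -0.002, 0.001]
ft_force: [-0.3, -0.1, 0.2]
grip_width: 0.0802
```

```bash
cat > chk.py <<'E'
import sys
from h import *
n=sys.argv[1]
B=[]
for t,f,yw,L,W in [('loose',(0,.126),0,.2,.03),('wide',(.0745,.063),1.5708,.09,.05),('narrow',(-.085,.063),1.5708,.09,.03)]:
    try:
        p=fit(n,(*fromF(*f),FR[2]+yw),L,W,.03,rng=5,tag=t); print('   F',(toF(p[:2])*1000).round(1),'dyaw',round(p[2]-FR[2]-yw,4)); B.append((*p,L,W,0,.03))
    except Exception as e: print(t,'fail',e)
try: p=fit(n,FR,.2,.03,.03,rng=4,skip=lambda u,v:u>.03,tag='clamped'); print('   F',(toF(p[:2])*1000).round(1),'dyaw',round(p[2]-FR[2],4))
except Exception as e: print(e)
overlay(n,B+[(*FR,.2,.03,0,.03)],n+'o')
E
python3 look.py w14; python3 chk.py w14
```

```text
25.07 [ 0.5322 -0.0517  0.1444] yaw 1.6138 tilt [-0.005 -0.001 -1.   ] f [-0.3 -0.1  0.2] w 80.2
loose [ 0.5322 -0.048   1.6127] n 105 112 rms 0.7 {0: (40, -0.23), 1: (40, -0.03), 2: (16, -0.36), 3: (9, -1.93)}
   F [  2.7 126.6] dyaw -0.0016
wide [0.593  0.0263 3.1744] n 101 112 rms 0.34 {0: (40, -0.01), 1: (29, 0.0), 2: (16, -0.13), 3: (16, -0.24)}
   F [74.3 62.6] dyaw -0.0107
narrow [ 0.5993 -0.1333  3.1875] n 49 112 rms 0.41 {0: (28, 0.07), 1: (2, 0.13), 2: (16, 0.02), 3: (3, 0.73)}
   F [-85.4  63.2] dyaw 0.0024
clamped [ 0.6586 -0.0446  1.6162] n 47 68 rms 0.34 {0: (21, -0.01), 1: (21, 0.04), 3: (5, -0.01)}
   F [0.6 0.2] dyaw 0.0019
```

View pics/w14o.png

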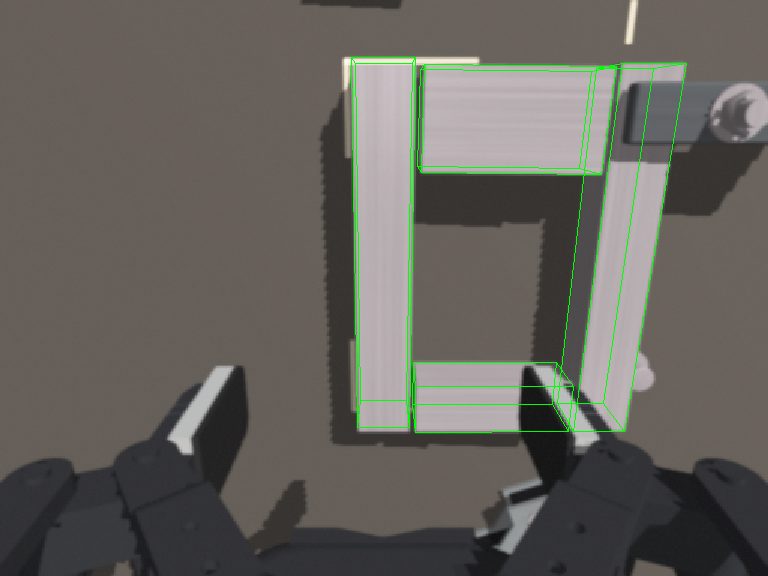

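```bash
python3 - <<'E'
from h import *
im=cv2.imread('pics/w14.png')
a=cv2.resize(im[30:130,210:330],None,fx=5,fy=5,interpolation=cv2.INTER_NEAREST);b=cv2.resize(im[230:300,210:330],None,fx=5,fy=5,interpolation=cv2.INTER_NEAREST)
cv2.imwrite('pics/z1.png',a); cv2.imwrite('pics/z2.png',b)
p=fit('w14',(*fromF(0.001,.1263),FR[2]),.2,.03,.03,rng=5,edges=(0,1,2));print(toF(p[:2])*1000)
p=fit('w14',(*fromF(0.001,.1263),FR[2]),.2,.03,.03,rng=5,edges=(0,1,3));print(toF(p[:2])*1000)
E
```

```text
f [ 0.5322 -0.0479  1.6128] n 96 96 rms 0.38 {0: (40, -0.16), 1: (40, -0.21), 2: (16, 0.1)}
[  2.77932532 126.60182804]
f [ 0.5323 -0.0511  1.6129] n 96 96 rms 0.4 {0: (40, -0.13), 1: (40, -0.05), 3: (16, 0.01)}
[ -0.38243514 126.60742197]
```

View pics/z1.png

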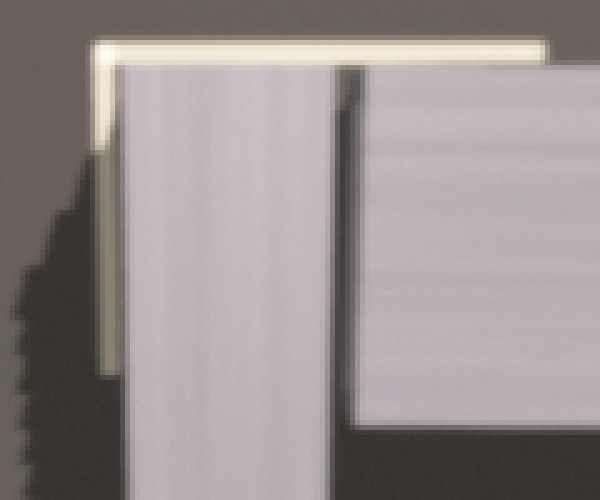

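View pics/z2.png

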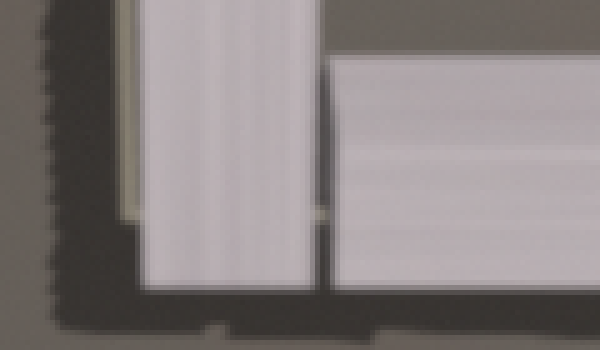

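Call:
{"name": "send_rows", "arguments": {
  "targets": [
    [[0.07,0,-6,0,5],[0.07,0,-11,0,5],[0.07,0,-13.4,0,5],[0.07,0,-13.4,0,5],[0.07,0,-13.4,0,2],[0.07,0,-13.4,0,2],[0.07,0,-13.4,0,2],[0.07,0,-13.4,0,2]]
  ]
}}

```text
clock: 26.12
eef_pos: [0.5338, -0.0517, 0.0115]
tool_rot: [0.692, 0.722, -0.001, 0.002]
ft_force: [-0.5, -0.5, 1.2]
grip_width: 0.0287
```

```bash
python3 st.py; python3 - <<'E'
from h import *
print((toF(bot.get_obs()['eef_pos'])*1000).round(1))
E
```

```text
26.12 [ 0.5338 -0.0517  0.0115] yaw 1.6139 tilt [-0.005  0.001 -1.   ] f [-0.5 -0.5  1.2] w 28.7 q [-0.094  0.506 -0.226  0.837 -0.005  1.434]
[ -1.1 125.2]
```

Call:
{"name": "send_rows", "arguments": {
  "targets": [
    [[-0.08,0,0,0,2],[-0.08,0,0,0,2],[-0.08,0,0,0,2]]
  ]
}}

```text
clock: 26.5
eef_pos: [0.5337, -0.0518, 0.0115]
tool_rot: [0.692, 0.722, -0.001, 0.003]
ft_force: [3.1, 1.1, 2.4]
grip_width: 0.0287
```

```bash
python3 st.py; python3 - <<'E'
from h import *
print((toF(bot.get_obs()['eef_pos'])*1000).round(1))
E
```

```text
26.5 [ 0.5337 -0.0518  0.0115] yaw 1.6139 tilt [-0.005  0.002 -1.   ] f [3.1 1.1 2.4] w 28.7 q [-0.094  0.505 -0.228  0.835 -0.004  1.434]
[ -1.1 125.2]
```

Call:
{"name": "send_rows", "arguments": {
  "targets": [
    [[0,0,0.3,0,2],[0,0,0.3,0,2],[0,0,0.3,0,2]]
  ]
}}

```text
clock: 26.88
eef_pos: [0.5313, -0.0516, 0.0129]
tool_rot: [0.692, 0.722, -0.002, 0.001]
ft_force: [-0.4, 0.2, -3.8]
grip_width: 0.0287
```

```bash
python3 st.py; python3 - <<'E'
from h import *
print((toF(bot.get_obs()['eef_pos'])*1000).round(1))
E
```

```text
26.88 [ 0.5313 -0.0516  0.0129] yaw 1.6139 tilt [-0.004 -0.003 -1.   ] f [-0.4  0.2 -3.8] w 28.7 q [-0.094  0.503 -0.228  0.842 -0.005  1.433]
[ -0.9 127.7]
```

Call:
{"name": "send_rows", "arguments": {
  "targets": [
    [[0.15,0,0,0,2],[0.15,0,0,0,2],[0.15,0,0,0,2]]
  ]
}}

```text
clock: 27.25
eef_pos: [0.5339, -0.0517, 0.0136]
tool_rot: [0.692, 0.722, -0.002, 0.001]
ft_force: [0.1, -0.1, -4.7]
grip_width: 0.0283
```

```bash
python3 st.py; python3 - <<'E'
from h import *
print((toF(bot.get_obs()['eef_pos'])*1000).round(1))
E
```

```text
27.25 [ 0.5339 -0.0517  0.0136] yaw 1.6138 tilt [-0.005 -0.    -1.   ] f [ 0.1 -0.1 -4.7] w 28.3 q [-0.094  0.504 -0.222  0.844 -0.005  1.434]
[ -1.1 125.1]
```

Call:
{"name": "send_rows", "arguments": {
  "targets": [
    [[-0.08,0,0,0,2],[-0.08,0,0,0,2],[-0.08,0,0,0,2],[-0.08,0,0,0,2]]
  ]
}}

```text
clock: 27.75
eef_pos: [0.5332, -0.0517, 0.0137]
tool_rot: [0.692, 0.722, -0.002, 0.002]
ft_force: [-0.3, -0.1, -3.7]
grip_width: 0.0284
```

```bash
python3 st.py; python3 - <<'E'
from h import *
print((toF(bot.get_obs()['eef_pos'])*1000).round(1))
E
```

```text
27.75 [ 0.5332 -0.0517  0.0137] yaw 1.6139 tilt [-0.005 -0.    -1.   ] f [-0.3 -0.1 -3.7] w 28.4 q [-0.094  0.503 -0.224  0.843 -0.005  1.434]
[ -1.  125.8]
```

Call:
{"name": "send_rows", "arguments": {
  "targets": [
    [[0,0,-0.12,0,2],[0,0,-0.2,0,2],[0,0,-0.2,0,2],[0,0,-0.2,0,4.3],[0,0,-0.2,0,4.3],[0,0,-0.1,0,4.3],[0,0,4,0,4.3],[0,0,9,0,6],[-2,0,14,0,8],[-2,0,14,0,8],[-2,0,14,0,8]]
  ]
}}

```text
clock: 29.12
eef_pos: [0.5132, -0.0517, 0.1539]
tool_rot: [0.692, 0.722, -0.001, 0.002]
ft_force: [-0.0, 1.5, -0.7]
grip_width: 0.08
```

```bash
python3 look.py w15; sed -i "s/p=fit(n,(\*fromF(\*f),FR\[2\]+yw),L,W,.03,rng=5,tag=t)/p=fit(n,(*fromF(*f),FR[2]+yw),L,W,.03,rng=5,tag=t,edges=(0,1,3) if t=='loose' else (0,1,2,3))/" chk.py; python3 chk.py w15; python3 - <<'E'
from h import *
im=cv2.imread('pics/w15.png')
cv2.imwrite('pics/z3.png',cv2.resize(im[20:310,200:470],None,fx=2.05,fy=2.05,interpolation=cv2.INTER_CUBIC))
E
```

```text
29.12 [ 0.5132 -0.0517  0.1539] yaw 1.6138 tilt [-0.005  0.001 -1.   ] f [-0.   1.5 -0.7] w 80.0
loose [ 0.5327 -0.0505  1.6136] n 96 96 rms 0.41 {0: (40, -0.32), 1: (40, -0.28), 3: (16, -0.02)}
   F [  0.2 126.2] dyaw -0.0007
wide [0.5931 0.0262 3.1753] n 103 112 rms 0.31 {0: (40, -0.02), 1: (31, -0.02), 2: (16, 0.02), 3: (16, 0.11)}
   F [74.2 62.5] dyaw -0.0098
narrow [ 0.5994 -0.1329  3.1763] n 48 112 rms 0.37 {0: (21, 0.03), 2: (16, -0.01), 3: (11, -0.04)}
   F [-85.1  63.1] dyaw -0.0088
clamped [ 0.6585 -0.0451  1.616 ] n 63 68 rms 0.44 {0: (26, -0.01), 1: (22, 0.01), 3: (15, -0.14)}
   F [0.1 0.3] dyaw 0.0017
```

View pics/z3.png

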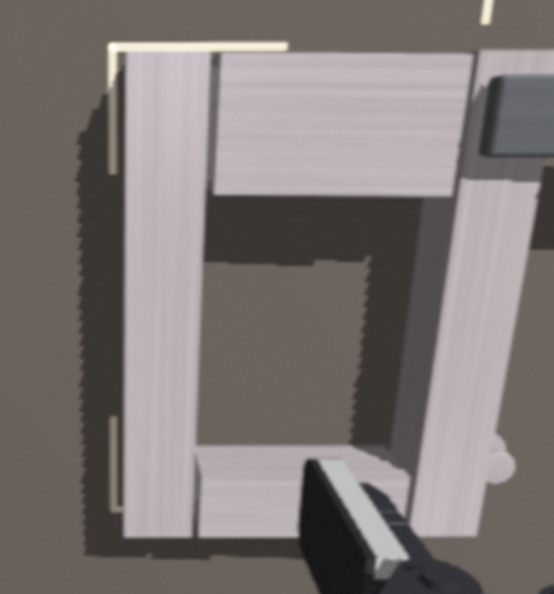

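Call:
{"name": "send_rows", "arguments": {
  "targets": [
    [[-1,5,1,0.18,8.5],[-2,10,1,0.36,8.5],[-3,16,1,0.54,8.5],[-4,22,1,0.72,8.5],[-5,28,1,0.9,8.5],[-6,34,1,1.08,8.5],[-7,40,1,1.26,8.5],[-7.3,45,1,1.456,8.5],[-7.3,45,1,1.456,8.5],[-7.3,45,1,1.456,8.5],[-7.3,45,1,1.456,8.5]]
  ]
}}

```text
clock: 30.55
eef_pos: [0.4402, 0.3968, 0.163]
tool_rot: [0.037, 0.999, -0.001, 0.002]
ft_force: [1.1, -0.0, 0.7]
grip_width: 0.0854
```

```bash
python3 look.py w16; python3 - <<'E'
from h import *
for y0 in(-.07,-.03):
  p=fit('w16',(.4537,.402,y0),.15,.06,.01,rng=10)
overlay('w16',[(*p,.15,.06,0,.01)],'w16o')
E
```

```text
30.55 [0.4402 0.3968 0.163 ] yaw 3.0677 tilt [-0.003 -0.002 -1.   ] f [ 1.1 -0.   0.7] w 85.4
f [ 0.4523  0.4014 -0.0742] n 112 112 rms 0.37 {0: (40, -0.23), 1: (40, -0.27), 2: (16, 0.23), 3: (16, 0.28)}
f [ 0.4523  0.4014 -0.0741] n 112 112 rms 0.37 {0: (40, -0.27), 1: (40, -0.23), 2: (16, 0.02), 3: (16, 0.22)}
```

View pics/w16o.png

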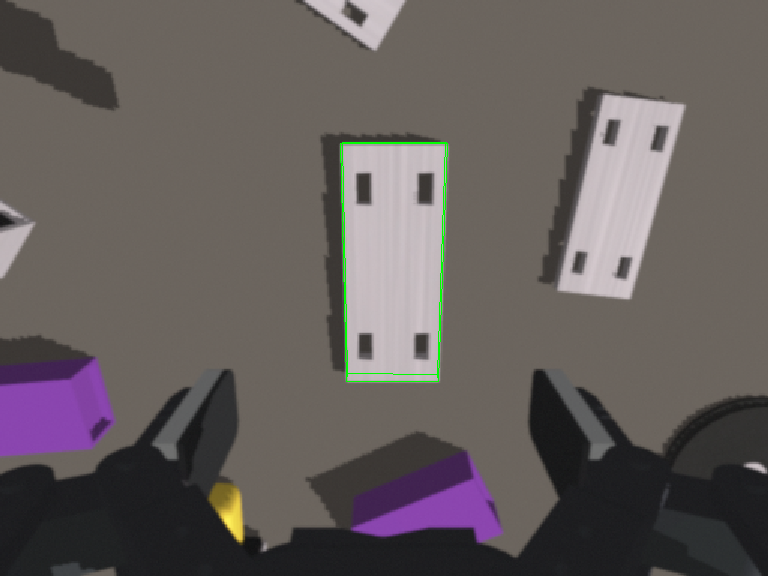

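Call:
{"name": "send_rows", "arguments": {
  "targets": [
    [[1.2,0.46,-6,0,7.2],[1.2,0.46,-11,0,7.2],[1.2,0.46,-15,0,7.2],[1.2,0.46,-16.4,0,7.2],[1.2,0.46,-16.7,0,7.2],[1.2,0.46,-16.7,0,7.2]]
  ]
}}

```text
clock: 31.35
eef_pos: [0.4534, 0.4037, -0.0015]
tool_rot: [0.036, 0.999, 0.001, 0.003]
ft_force: [0.7, -0.4, 0.6]
grip_width: 0.0719
```

```bash
python3 st.py; python3 look.py w17
```

```text
31.35 [ 0.4534  0.4037 -0.0015] yaw 3.0693 tilt [-0.007  0.002 -1.   ] f [ 0.7 -0.4  0.6] w 71.9 q [ 0.729  0.632 -0.032  0.9   -0.003  0.801]
31.35 [ 0.4534  0.4037 -0.0015] yaw 3.0693 tilt [-0.007  0.002 -1.   ] f [ 0.7 -0.4  0.6] w 71.9
```

View pics/w17.png

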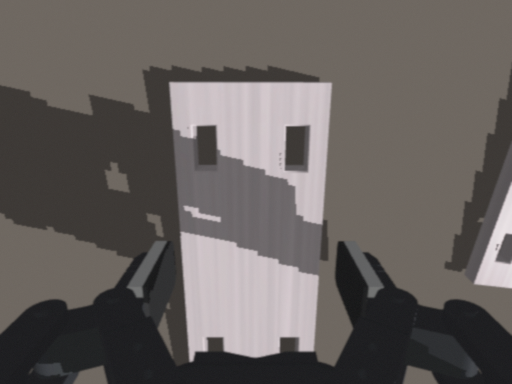

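Call:
{"name": "send_rows", "arguments": {
  "targets": [
    [[-0.1,-0.2,-0.2,0,7.2],[-0.1,-0.2,-0.2,0,7.2],[-0.1,-0.2,-0.2,0,5],[-0.1,-0.2,-0.2,0,5],[-0.1,-0.2,-0.2,0,5],[-0.1,-0.2,-0.2,0,5]]
  ]
}}

```text
clock: 32.15
eef_pos: [0.4514, 0.4017, -0.0041]
tool_rot: [0.036, 0.999, 0.001, 0.003]
ft_force: [-1.4, -0.8, 5.9]
grip_width: 0.0582
```

```bash
python3 st.py
```

```text
32.15 [ 0.4514  0.4017 -0.0041] yaw 3.0701 tilt [-0.005  0.002 -1.   ] f [-1.4 -0.8  5.9] w 58.2 q [ 0.729  0.632 -0.042  0.892 -0.003  0.8  ]
```

Call:
{"name": "send_rows", "arguments": {
  "targets": [
    [[0,0,3,0,5],[0,-1,7,0,5],[2,-6,10,0.03,5],[4,-12,10,0.06,5],[6,-18,10,0.1,5],[8,-24,10,0.115,5],[10,-30,10,0.115,5],[12,-36,10,0.115,5],[14.3,-42,10,0.115,5],[14.3,-46,9,0.115,5],[14.3,-46,7,0.115,5],[14.3,-46,7,0.115,5]]
  ]
}}

```text
clock: 33.65
eef_pos: [0.5903, -0.0595, 0.0607]
tool_rot: [-0.021, 1.0, 0.001, -0.002]
ft_force: [-0.7, 0.5, -6.6]
grip_width: 0.058
```

```bash
python3 st.py; python3 look.py w18;python3 - <<'E'
from h import *
import pickle
o=pickle.load(open('pics/w18.pkl','rb'))
print('tcpF',(toF(o['eef_pos'])*1000).round(1))
zt=o['eef_pos'][2]+.0041+.01
p=fit('w18',(o['eef_pos'][0]+.001,o['eef_pos'][1],.0435),.15,.06,zt,edges=(0,1,3),skip=lambda u,v:u>-.02)
print((toF(p[:2])*1000).round(1))
overlay('w18',[(*p,.15,.06,zt-.01,zt)],'w18o')
E
```

```text
33.65 [ 0.5903 -0.0595  0.0607] yaw -3.0997 tilt [ 0.005  0.001 -1.   ] f [-0.7  0.5 -6.6] w 58.0 q [-1.01e-01  5.47e-01  1.00e-03  1.03e+00  1.00e-03 -1.43e-01]
33.65 [ 0.5903 -0.0595  0.0607] yaw -3.0997 tilt [ 0.005  0.001 -1.   ] f [-0.7  0.5 -6.6] w 58.0
tcpF [-11.3  69.1]
f [ 0.592  -0.0595  0.041 ] n 33 44 rms 0.42 {0: (9, -0.45), 1: (8, -0.56), 3: (16, 0.04)}
[-11.4  67.3]
```

View pics/w18o.png

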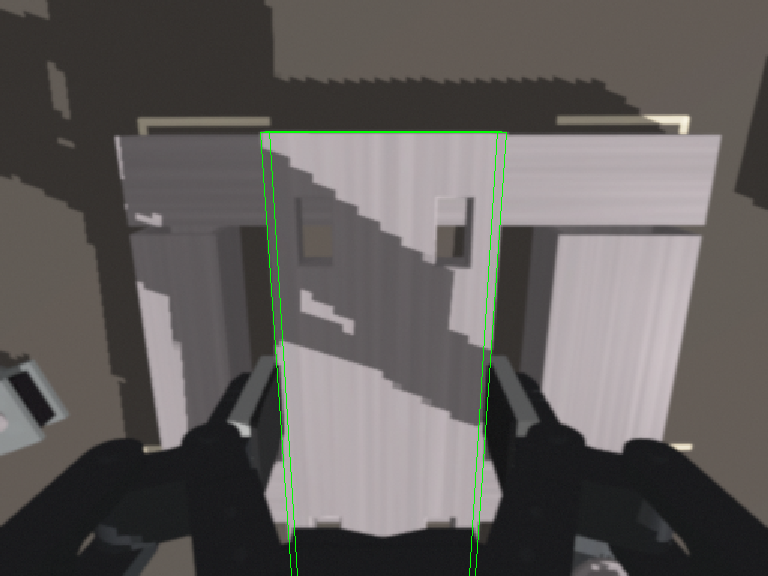

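Call:
{"name": "send_rows", "arguments": {
  "targets": [
    [[0.1,0.1,-1,0,5],[0.1,0.1,-1.5,0,5],[0.1,0.1,-1.5,0,5],[0.1,0.1,-1.5,0,5]]
  ]
}}

```text
clock: 34.2
eef_pos: [0.5954, -0.0578, 0.05]
tool_rot: [-0.022, 1.0, -0.0, 0.003]
ft_force: [0.2, 0.5, -7.2]
grip_width: 0.058
```

```bash
cat > ph.py <<'E'
import sys,pickle
from h import *
n=sys.argv[1]
o=pickle.load(open(f'pics/{n}.pkl','rb'))
print('tcpF',(toF(o['eef_pos'])*1000).round(1))
zt=o['eef_pos'][2]+.0041+.01
p=fit(n,(o['eef_pos'][0]+.001,o['eef_pos'][1],.0435),.15,.06,zt,edges=(0,1,3),skip=lambda u,v:u>-.02)
print((toF(p[:2])*1000).round(1),'bottom z',zt-.01)
E
python3 look.py w19; python3 ph.py w19
```

```text
34.2 [ 0.5954 -0.0578  0.05  ] yaw -3.0978 tilt [-0.005 -0.    -1.   ] f [ 0.2  0.5 -7.2] w 58.0
tcpF [-9.8 63.9]
f [ 0.5971 -0.058   0.0362] n 33 44 rms 0.35 {0: (9, -0.21), 1: (9, -0.29), 3: (15, 0.02)}
[-10.1  62.2] bottom z 0.05413889386864181
```

Call:
{"name": "send_rows", "arguments": {
  "targets": [
    [[-0.08,-0.03,-1,0,5],[-0.08,-0.03,-1.9,0,5],[-0.08,-0.03,-2.2,0,5],[-0.08,-0.03,-2.3,0,5],[-0.08,-0.03,-2.3,0,5]]
  ]
}}

```text
clock: 34.88
eef_pos: [0.5945, -0.0584, 0.0268]
tool_rot: [-0.022, 1.0, -0.0, 0.002]
ft_force: [-0.1, -1.1, -6.5]
grip_width: 0.0579
```

```bash
python3 look.py w20; python3 ph.py w20
```

```text
34.88 [ 0.5945 -0.0584  0.0268] yaw -3.0983 tilt [-0.005 -0.    -1.   ] f [-0.1 -1.1 -6.5] w 57.9
tcpF [-10.4  64.8]
f [ 0.5961 -0.0584  0.0419] n 31 44 rms 0.26 {0: (8, -0.26), 1: (8, -0.26), 3: (15, -0.07)}
[-10.4  63.2] bottom z 0.03085081433277416
```

Call:
{"name": "send_rows", "arguments": {
  "targets": [
    [[0,0,-0.07,0,5],[0,0,-0.07,0,5],[0,0,-0.07,0,7.2],[0,0,-0.07,0,7.2],[0,0,0.1,0,7.2],[0,0,3,0,7.2],[0,0,8,0,7.2],[-3,0,13,0,8],[-7,0,15,0,8],[-7,0,15,0,8]]
  ]
}}

```text
clock: 36.17
eef_pos: [0.5237, -0.0585, 0.1799]
tool_rot: [-0.021, 1.0, -0.0, 0.005]
ft_force: [1.2, 0.5, -1.3]
grip_width: 0.0798
```

```bash
python3 look.py w21; python3 - <<'E'
from h import *
B=[]
for t,f,yw,L,W,z0,z,e in [('plate',(-.0104,.063),1.5708,.15,.06,.03,.04,(0,1,2,3)),('loose',(0,.126),0,.2,.03,0,.03,(0,1,2,3)),('wide',(.0745,.063),1.5708,.09,.05,0,.03,(0,1,3)),('narrow',(-.085,.063),1.5708,.09,.03,0,.03,(0,1,3)),('clamped',(0,0),0,.2,.03,0,.03,(0,1,2,3))]:
    try:
        p=fit('w21',(*fromF(*f),FR[2]+yw),L,W,z,rng=4,tag=t,edges=e); print('   F',(toF(p[:2])*1000).round(1),'dyaw',round(p[2]-FR[2]-yw,4)); B.append((*p,L,W,z0,z))
    except Exception as ex: print(t,ex)
overlay('w21',B,'w21o')
o=vision.camera('top');cv2.imwrite('pics/top2.png',o[:,:,::-1]); o=vision.camera('scene');cv2.imwrite('pics/sc2.png',cv2.resize(o[150:320,80:420,::-1],None,fx=2.3,fy=2.3))
E
```

```text
36.17 [ 0.5237 -0.0585  0.1799] yaw -3.0987 tilt [-0.009 -0.001 -1.   ] f [ 1.2  0.5 -1.3] w 79.8
plate [ 0.5956 -0.0587  3.1809] n 98 112 rms 0.4 {0: (39, -0.23), 1: (27, -0.26), 2: (16, 0.32), 3: (16, 0.42)}
   F [-10.7  63.7] dyaw -0.0042
loose [ 0.533  -0.0509  1.614 ] n 88 112 rms 0.44 {0: (27, -0.21), 1: (29, -0.02), 2: (16, -0.01), 3: (16, -0.01)}
   F [ -0.2 126. ] dyaw -0.0003
wide [0.5933 0.0259 3.1737] n 72 96 rms 0.32 {0: (40, -0.02), 1: (21, -0.24), 3: (11, -0.25)}
   F [73.9 62.3] dyaw -0.0114
narrow [ 0.599  -0.1316  3.2343] n 72 96 rms 1.07 {0: (40, -0.29), 1: (17, -1.21), 3: (15, -0.08)}
   F [-83.7  63.5] dyaw 0.0492
clamped [ 0.6589 -0.0451  1.6134] n 50 112 rms 0.3 {0: (18, 0.06), 1: (16, 0.01), 3: (16, 0.0)}
   F [ 0.1 -0.1] dyaw -0.0009
```

View pics/w21o.png

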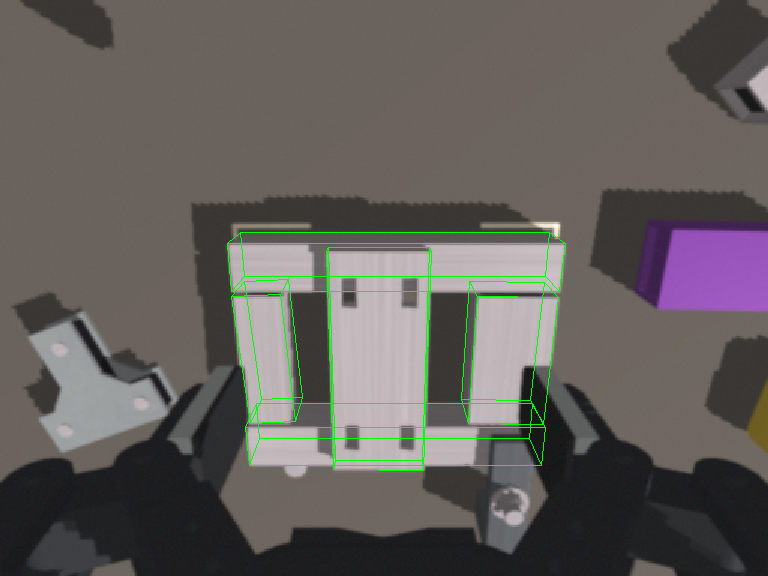

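View pics/sc2.png

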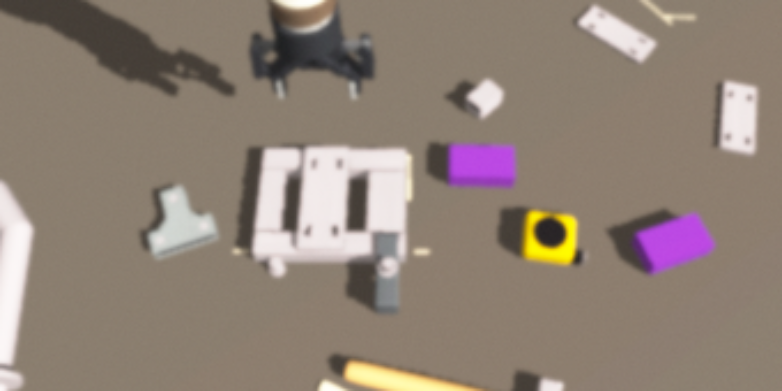

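```bash
python3 - <<'E'
from h import *
im=cv2.imread('pics/w21.png')
p=fit('w21',(*fromF(-.085,.063),FR[2]+1.5708),.09,.03,.03,rng=2.5,edges=(0,1,3));print((toF(p[:2])*1000).round(1),p[2]-FR[2]-1.5708)
cv2.imwrite('pics/z4.png',cv2.resize(im[145:325,145:385],None,fx=3.2,fy=3.2,interpolation=cv2.INTER_CUBIC))
E
```

```text
f [ 0.5991 -0.1316  3.2353] n 72 96 rms 1.06 {0: (40, -0.27), 1: (17, -1.49), 3: (15, 0.02)}
[-83.8  63.4] 0.0502284282937866
```

View pics/z4.png

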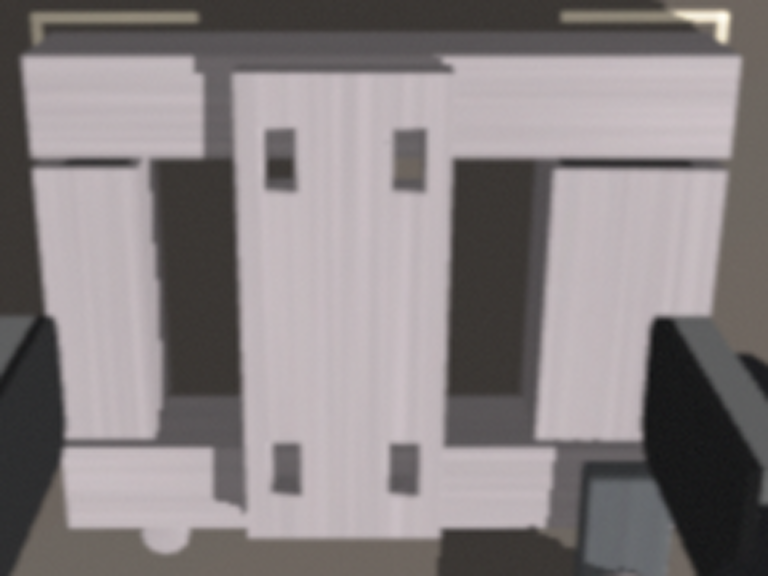

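Call:
{"name": "send_rows", "arguments": {
  "targets": [
    [[1,-5,-1,0,8],[1,-8,-1,0,8],[1,-8,-1,0,8],[1,-8,-1,0,8],[1,-8,-1,0,8]]
  ]
}}

```text
clock: 36.95
eef_pos: [0.5344, -0.1374, 0.1663]
tool_rot: [-0.022, 1.0, 0.0, 0.002]
ft_force: [-0.6, 0.1, -0.5]
grip_width: 0.0797
```

```bash
python3 look.py w22; python3 - <<'E'
from h import *
im=cv2.imread('pics/w22.png')
p=fit('w22',(*fromF(-.085,.063),FR[2]+1.5708),.09,.03,.03,rng=4,edges=(0,1,2,3));print((toF(p[:2])*1000).round(1),p[2]-FR[2]-1.5708)
p=fit('w22',FR,.2,.03,.03,rng=4,edges=(0,1,3),skip=lambda u,v:u>-.05);print((toF(p[:2])*1000).round(1),p[2]-FR[2])
cv2.imwrite('pics/z5.png',cv2.resize(im[130:330,200:400],None,fx=3,fy=3,interpolation=cv2.INTER_CUBIC))
E
```

```text
36.95 [ 0.5344 -0.1374  0.1663] yaw -3.097 tilt [-0.004  0.    -1.   ] f [-0.6  0.1 -0.5] w 79.7
f [ 0.5995 -0.133   3.177 ] n 112 112 rms 0.43 {0: (40, -0.01), 1: (40, -0.24), 2: (16, -0.52), 3: (16, -0.23)}
[-85.1  63. ] -0.00806446505925984
f [ 0.6581 -0.0453  1.6241] n 33 36 rms 0.31 {0: (10, 0.06), 1: (7, -0.04), 3: (16, -0.0)}
[-0.   0.7] 0.009815230271614572
```

View pics/z5.png

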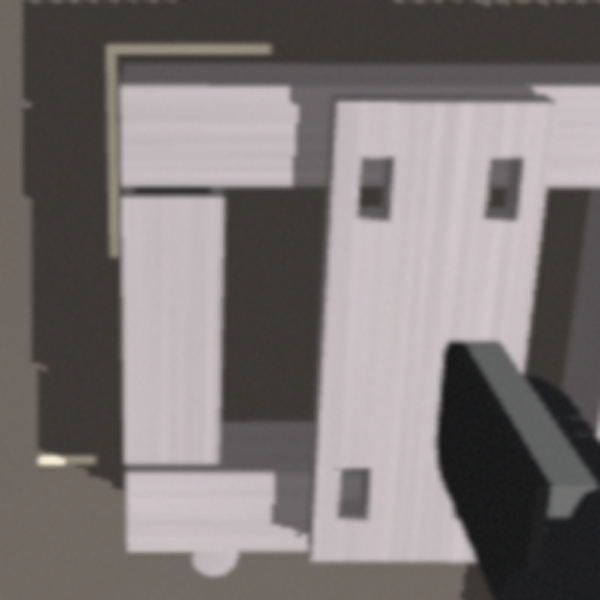

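```bash
python3 - <<'E'
from h import *
print(bot.job_done()); print(bot.get_obs()['clock'])
E
```

```text
the job is handed in; nothing more can be done
None
the job is handed in; nothing more can be done
```

The pump base frame is set out as asked and handed in at about 37 s, with the gripper open and clear of everything. I laid the wide cross-member at the clamped end, then the narrow one at the other end. The loose runner went on next, and I re-set it once to even out the gaps. Last I laid the 150 x 60 mm plate, the largest of the three, on top.

Last wrist-camera checks, with positions measured from the clamped runner's centre (good to roughly 0.5–1 mm):

| Part | Measured (x, y) mm | Aim (x, y) mm | Angle off square |
|---|---|---|---|
| Wide cross-member | 74, 62.4 | 75, 63 | 0.6° |
| Narrow cross-member | -85.1, 63.0 | -85, 63 | 0.5° |
| Loose runner | -0.2, 126.0 | 0, 126 | none measured |
| Motor plate | -10.7, 63.7 | -10.4, 63.1 | 0.2° |

- **Weld gaps:** these come to about 3 mm at both narrow-end joints. At the wide end they are about 2.4 mm at the clamped runner and 3.6 mm at the loose runner.
- **Flushness:** the wide cross-member's outer side sits about 1 mm inside flush. I left it, since the gaps there were still close to 3 mm.
- **A check that disagreed:** one fit showed the narrow cross-member turned by 0.05 rad, apparently because it followed the plate's shadow. A second view from directly above showed it flush and square within 0.5°.
- **Bystanders:** the offcut, tape, magnet and purple blocks were not touched.
- **Lost time:** early on the last joint reached its range limit and the tool tilted by about 6°. I levelled it before the first grasp, which cost about 3 s.

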